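# Stack the enclosures in the transport stand and secure them

### The job

Finish the column in the transport stand: set the two loose enclosures one after the other on the enclosure that already lies on the stand's seat, right way up, each squarely, with all four edges flush with those below. Then swing the stand's retaining arm over the top of the column until it meets its stop, and let go. Leave the tin, the metal cup and the spanner where they are.

Things in the scene. Friction and masses are not known exactly. Their poses are not given: they have to be found in the camera images.
- box_a_mid (a point): the enclosure that already lies on the stand's seat: a plain grey closed moulded box, 52 mm along its own x, 88 mm along its own y, 24 mm high (z up); point at its centre, half-way up
- box_b_mid (a point): a loose enclosure on the worktop, same shape and size as the first (52 x 88 x 24 mm, 52 along own x, 88 along own y, about 0.12 kg); point at its centre, half-way up (12 mm above its underside)
- box_c_mid (a point): the other loose enclosure on the worktop, identical to box_b; point at its centre, half-way up
- stand_seat (a point): centre of the seat of the transport stand, on the top face of its thin black rubber pad (10 mm above the worktop); the stand is fixed. Pad 88 mm along its own x by 52 mm along its own y, on a grey base plate 146 x 84 x 8 mm. Its x axis points toward the stand's post, z up. Boxes stack here, their long (own y) axis along this x axis, either end round; the full column of three reaches 72 mm above this point
- stand_pivot (a point): hinge axis (vertical) of the retaining arm, on top of the post (16 mm thick), 72 mm from the seat's centre along the seat's x axis; point 92 mm above the worktop
- retainer (a joint): angle of the flat steel retaining arm about the vertical pivot: 0 = closed, against its stop, arm straight over the middle of the column; it grows as the arm swings open toward the seat's -y side (anticlockwise from above), 2.0 at most. Moves with slight friction and stays where it is left. The arm's underside is 6 mm above the top of a column of three boxes
- retainer_knob (a point): middle of the upright black grip knob on the arm's free end, 14 mm in diameter and 28 mm tall (96 to 124 mm above the worktop; point at 110 mm), 72 mm from the pivot; over the column's centre when the arm is closed
- tin: bystander: a round flat tin, 69 mm across, 28 mm high; origin at the centre of its underside
- cup: bystander: a turned metal cup, 36 mm across, 43 mm high; origin at the centre of its underside
- spanner: bystander: an open-ended spanner lying flat, 137 mm long along its own y, 30 mm wide, 8 mm thick; origin at its middle on the worktop

How it is judged:
By the outcome, as a careful person would: the job done as asked, in the order asked, and still so for the second after the job is handed in, with the robot touching nothing.
It also fails if it takes over 72 s, if anything falls off the work surface, if the arm or the gripper's body presses on something with over 40 N, if the wrist force passes 120 N, or if a joint passes its speed limit or range.

### The arm

A 6-joint arm with a two-finger parallel gripper is mounted at the origin on a cart in front of the work surface, level with it; the furniture and walls round the work are solid. World frame = base frame: x ahead of the robot, y to its left, z up, the work surface at z = 0. Lengths are in m, angles in rad, forces in N, time in s.
With the tool pointing down it reaches from about 0.4 to 0.925 m from the base axis. Payload 12.5 kg.
Tool frame: the origin (TCP) lies on the mounting face of the last link; the fingertips stand 190 mm ahead of it and the grasp point (between the pads) lies 171 mm ahead of it; x points along the fingers, y is the direction in which the jaws open and shut, and the axes are right-handed (so a half turn about x gives the same grasp; the last joint's range is limited). The gripper opens to 95 mm and grips with 3 to 60 N. Pads are 20 mm wide; open, the fingers measure 119 mm over their backs; the gripper's body (75 mm by 180 mm) begins 59 mm behind the grasp point.
Start: joints at [1.111, 0.491, 1.559, -0, 1.092, -0.106], TCP at [0.217, 0.586, 0.405] pointing down, gripper open.
Joint ranges: [-3.1, 3.1], [-0.84, 2.19], [0.05, 2.79], [-1.13, 4.28], [0.06, 2.93], [-2.69, 2.69]. Speed limits (rad/s): [2.22, 2.22, 2.79, 3.14, 3.14, 3.14].

### API

Orientations are given as a unit quaternion [x, y, z, w].
In Python, from rig import arm gives the robot as it stands.
- The arm moves only by the tool send_rows, never from a script. Its argument "commands" is a list of rows, each a list of 3 entries, a list of its own where there are three numbers: the turn, a rotation vector about the tool's x, y, z in degrees, then the shift along the tool's x, y, z in m, then the finger opening in m, from 0 to 0.0951. A call has 1 to 10 rows; each row shifts and turns the commanded pose from where the row before left it, along the tool's axes as they then stand; what a row does not reach is not made up. A row lasts 1/12 s, in which the tool goes at most 41.7 mm and 7.16 degrees, less where a joint would pass 70% of its speed; a pose out of reach is approached as far as the arm can. A call is refused whole if a number of a shift passes 0.0417 or a number of a turn 7.16, either way. A call with a gripper value outside its range is refused whole. The fingers move at their own pace and stop on an object; "force" is the grip in N (left out, the last holds). Time passes only in rows, so rows that do not move let the fingers close. It gives the time, the measured TCP pose, the force and the opening at its end, in the units of the state.
- arm.get_state(): the state, without advancing time (a new reading comes with each control period).
- arm.snapshot(name): name is "scene" or "top" or "wrist"; returns a dict with "frame" (400x640x3 uint8, red, green, blue), "fovy" (degrees; the focal length in pixels is half the picture's height over the tangent of half this angle, whatever the lens; pixels are square), "cx", "cy" (the principal point, pixels), "R" (3x3) and "t" (3): a world point X has camera coordinates R X + t. Camera axes: x right, y down, z forward; pixel columns grow to the right and rows downward; lengths in m; the calibration is good to about 2 mm. A picture is of the moment at which its call begins. There is no depth.
- arm.hand_in(): hands the job in, once; it reports no verdict.
The state is a dict: "time_s": time; "joint_pos": joint angles; "dq": joint speeds; "tau": joint torques, N m; "position": TCP position; "ee_rot": TCP orientation; "force": force on the tool from outside, world axes, zero at the start; "torque": the same for the moment, N m; "gripper_width": finger opening in m.
Only numpy, scipy, OpenCV 4.12 (cv2) and the standard library are available. Lean on these libraries where they do the work, as an engineer would, in place of code of your own. Each camera call takes 0.05 s, during which the arm holds its last target.

## Working session

There is one attempt and no reset: what is moved stays moved. The work goes in short steps, Python scripts to look and compute and a tool call to move; the robot and the scene stay as the last step left them, time stands still between calls to the robot, and variables do not carry over. Pictures are saved under pics/ and viewed, and the job is handed in when it is done.

Besides the shell and the picture viewer there is one more tool, called after ">>>" as a command line: name --argument value ..., lists and objects as JSON in quotes. send_rows: Moves the arm, as the interface text tells. Its arguments: {"type":"object","properties":{"commands":{"type":"array"},"force":{"type":"number"}},"required":["commands"]}

```bash
ls; mkdir -p pics
python3 - <<'E'
from rig import arm
import cv2
print(arm.get_state())
for n in ["scene","top","wrist"]:
    s=arm.snapshot(n); cv2.imwrite(f"pics/{n}0.png",s["frame"][:,:,::-1])
    print(n,s["fovy"],s["cx"],s["cy"],s["R"],s["t"])
E
```

```text
pics
{'time_s': 0.0, 'joint_pos': array([ 1.11138983e+00,  4.91580459e-01,  1.55941064e+00, -1.68554595e-06,
        1.09166874e+00, -1.05584587e-01]), 'dq': array([-1.88654504e-06,  4.14364399e-04, -1.85331315e-03,  2.34919261e-05,
       -2.13725129e-03, -9.17669079e-04]), 'tau': array([-4.96895564e-05, -6.12626195e+01, -2.58172452e+01,  6.92529115e-02,
        4.83063085e-02, -8.31414400e-05]), 'position': array([0.21651686, 0.58628294, 0.40416201]), 'ee_rot': array([ 0.12408064,  0.6961749 , -0.12480564,  0.69596556]), 'force': array([ 0.74436166,  0.58801082, -0.31392839]), 'torque': array([ 0.01701454, -0.0279666 ,  0.04882882]), 'gripper_width': 0.09501110147131281}
scene 42.068649899171156 325.66336624950293 191.38121433195425 [[ 0.64839702 -0.76112523  0.0164221 ]
 [-0.37689582 -0.3396675  -0.86172822]
 [ 0.66146115  0.55255259 -0.50710431]] [-0.26418989  0.33227769  0.48616122]
top 49.57421327964265 319.24639304025783 199.88687715929075 [[-0.00311758 -0.99955107  0.02979833]
 [-0.99780718  0.00113926 -0.066178  ]
 [ 0.06611434 -0.02993931 -0.99736279]] [0.1197553  0.53690178 0.92510356]
wrist 60.99766090435541 322.34333526023994 204.05004788812565 [[ 3.46157354e-01  9.38176451e-01 -1.82994295e-04]
 [ 9.08685345e-01 -3.35227538e-01  2.48824117e-01]
 [ 2.33379582e-01 -8.62985822e-02 -9.68548670e-01]] [-0.62575817 -0.02819285  0.38874975]
```

View pics/scene0.png

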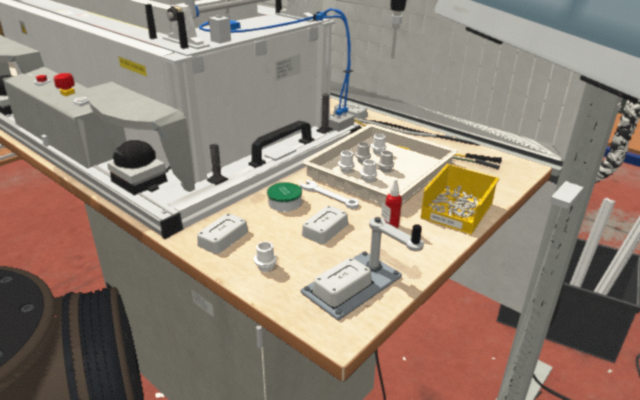

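View pics/top0.png

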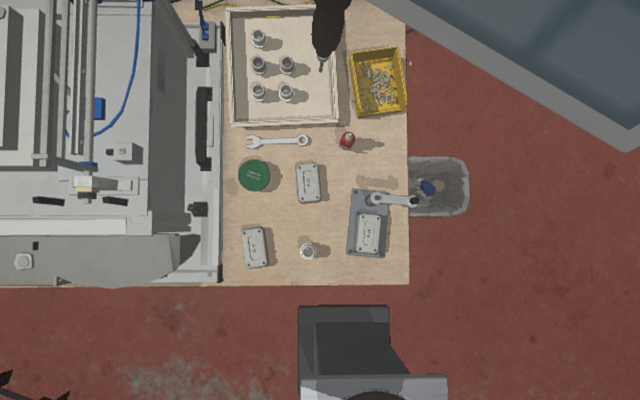

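View pics/wrist0.png

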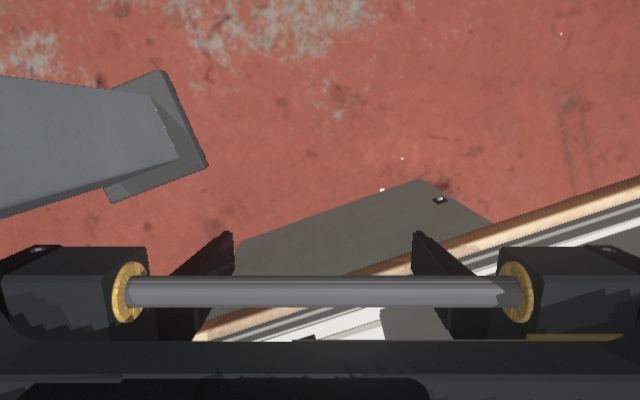

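The top view shows the loose boxes at about (308,182) and (255,247). The stand's box is at (368,233), the post at (376,199), and the arm is open toward image right with its knob at about (413,201). Next I'll enlarge it and measure.

```bash
cat > h.py <<'E'
import numpy as np, cv2
from scipy.spatial.transform import Rotation as Ro
from rig import arm
def ray(s,uv,z):
    f=200/np.tan(np.radians(s["fovy"])/2)
    R=np.array(s["R"]);t=np.array(s["t"]);C=-R.T@t
    uv=np.atleast_2d(np.array(uv,float))
    d=np.c_[(uv[:,0]-s["cx"])/f,(uv[:,1]-s["cy"])/f,np.ones(len(uv))]@R
    return C+d*((z-C[2])/d[:,2])[:,None]
def proj(s,X):
    f=200/np.tan(np.radians(s["fovy"])/2)
    c=np.atleast_2d(X)@np.array(s["R"]).T+np.array(s["t"])
    return np.c_[f*c[:,0]/c[:,2]+s["cx"],f*c[:,1]/c[:,2]+s["cy"]]
E
python3 - <<'E'
from h import *
s=arm.snapshot("top")
fr=s["frame"][:,:,::-1].copy()
c=cv2.resize(fr[120:290,220:420],None,fx=4,fy=4,interpolation=cv2.INTER_CUBIC)[:600]
c=cv2.resize(fr[130:280,220:420],None,fx=4,fy=4,interpolation=cv2.INTER_CUBIC)
cv2.imwrite("pics/topcrop.png",c)
for n,p,z in [("B",(308,182),.024),("C",(255,247),.024),("A",(368,233),.034),("post",(376,199),.1),("knob",(413,201),.124),("tin",(254,175),.028),("cup",(308,250),.043),("edge",(300,285),0),("edgeL",(220,200),0),("edgeR",(409,200),0)]:
    print(n,ray(s,p,z).round(3))
C=-np.array(s["R"]).T@s["t"];print(C)
w=arm.snapshot("wrist");st=arm.get_state()
Rt=Ro.from_quat(st["ee_rot"]).as_matrix();print(Rt.round(3))
C=-np.array(w["R"]).T@w["t"]
print("wristcam in tool",Rt.T@(C-st["position"]),(np.array(w["R"])@Rt).round(4).tolist())
E
```

```text
B [[0.575 0.143 0.024]]
C [[0.436 0.256 0.024]]
A [[0.465 0.016 0.034]]
post [[0.533 0.008 0.1  ]]
knob [[ 0.528 -0.06   0.124]]
tin [[0.59  0.259 0.028]]
cup [[0.43  0.143 0.043]]
edge [[0.352 0.161 0.   ]]
edgeL [[0.538 0.336 0.   ]]
edgeR [[ 0.538 -0.082  0.   ]]
[0.47493519 0.14678683 0.95462645]
[[-0.     0.346  0.938]
 [-0.     0.938 -0.346]
 [-1.    -0.    -0.   ]]
wristcam in tool [ 0.02088449  0.00085211 -0.06958354] [[-0.0007, 1.0, -0.0003], [-0.2489, 0.0001, 0.9685], [0.9685, 0.0007, 0.2489]]
```

View pics/topcrop.png

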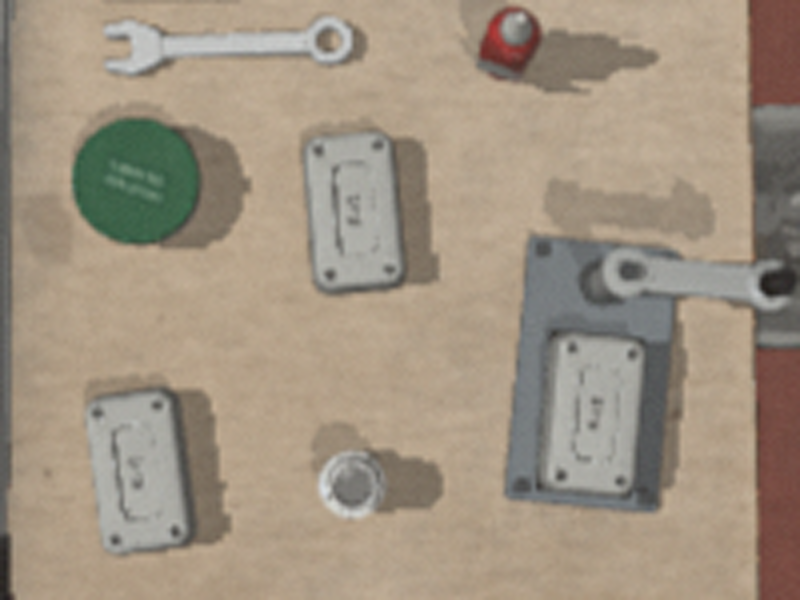

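>>> send_rows --commands '[[[0,0,0],[0,-0.025,0.02],0.095],[[0,0,0],[0,-0.025,0.02],0.095],[[0,0,0],[0,-0.025,0.02],0.095],[[0,0,0],[0,-0.025,0.02],0.095],[[0,0,0],[0,-0.025,0.02],0.095],[[0,0,0],[0,-0.025,0.02],0.095],[[0,0,0],[0,-0.025,0.02],0.095],[[0,0,0],[0,-0.025,0.02],0.095]]'

```text
time_s: 0.92
position: [0.2974, 0.3418, 0.4048]
ee_rot: [0.124, 0.696, -0.124, 0.696]
force: [-0.1, -0.2, -0.2]
gripper_width: 0.095
```

```bash
cat >> h.py <<'E'
def plan(x,y,z,zyaw):
    """delta to TCP target, tool z axis heading zyaw deg (world), tool x down"""
    st=arm.get_state();R=Ro.from_quat(st["ee_rot"]);p=st["position"]
    d=R.as_matrix().T@(np.array([x,y,z])-p)
    c,s_=np.cos(np.radians(zyaw)),np.sin(np.radians(zyaw))
    T=np.array([[0,-s_,c],[0,c,s_],[-1,0,0]])
    rv=np.degrees((R.inv()*Ro.from_matrix(T)).as_rotvec())
    zt=R.as_matrix()[:,2]
    print("t",round(st["time_s"],2),"p",p.round(4),"zyaw",round(np.degrees(np.arctan2(zt[1],zt[0])),2),"w",round(st["gripper_width"],4),"F",st["force"].round(1))
    print("shift now-axes",d.round(4)," turn",rv.round(2)," shift after-turn axes",(T.T@(np.array([x,y,z])-p)).round(4))
E
python3 -c "
from h import *
plan(.47,.22,.40,5.7)"
```

```text
t 0.92 p [0.2974 0.3418 0.4048] zyaw -20.26 w 0.095 F [-0.1 -0.2 -0.2]
shift now-axes [ 0.0048 -0.0545  0.2041]  turn [-2.596e+01  1.000e-02 -1.000e-02]  shift after-turn axes [ 0.0048 -0.1383  0.1596]
```

>>> send_rows --commands '[[[-6.5,0,0],[0,0,0],0.095],[[-6.5,0,0],[0,0,0],0.095],[[-6.5,0,0],[0,0,0],0.095],[[-6.5,0,0],[0,0,0],0.095],[[0,0,0],[0,-0.023,0.0266],0.095],[[0,0,0],[0,-0.023,0.0266],0.095],[[0,0,0],[0,-0.023,0.0266],0.095],[[0,0,0],[0,-0.023,0.0266],0.095],[[0,0,0],[0,-0.023,0.0266],0.095],[[0,0,0],[0,-0.023,0.0266],0.095]]'

```text
time_s: 1.75
position: [0.4711, 0.2206, 0.4048]
ee_rot: [-0.035, 0.706, 0.035, 0.706]
force: [0.3, 0.9, -1.5]
gripper_width: 0.0951
```

```bash
python3 -c "
from h import *
s=arm.snapshot('wrist'); cv2.imwrite('pics/w1.png',s['frame'][:,:,::-1])
plan(.575,.143,.40,5.7)"
```

```text
t 1.8 p [0.4752 0.2182 0.4047] zyaw 5.63 w 0.0949 F [ 1.4 -2.8 -0.8]
shift now-axes [ 0.005  -0.0846  0.092 ]  turn [-0.07  0.14  0.04]  shift after-turn axes [ 0.0047 -0.0847  0.0919]
```

View pics/w1.png

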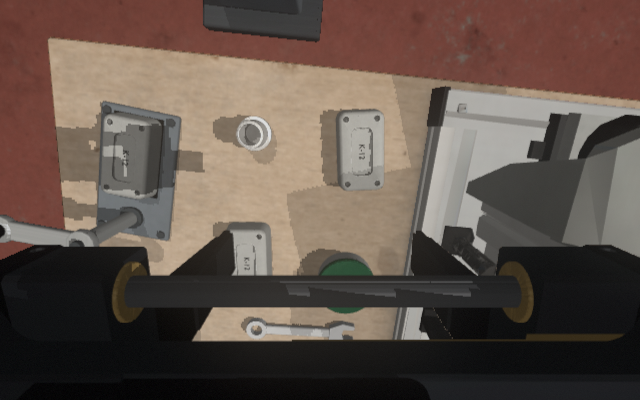

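The wrist view shows C at (361,150), the stand at (137,170), the cup at (253,133), B partly hidden at (250,250), and the machine's edge near column 430. Next I'll segment the boxes.

```bash
cat >> h.py <<'E'
def boxes(name,rois,z=.024,tag="m",smax=40,vmin=110):
    s=arm.snapshot(name);fr=s["frame"];hsv=cv2.cvtColor(fr,cv2.COLOR_RGB2HSV)
    out=fr[:,:,::-1].copy();res=[]
    for r in rois:
        u0,v0,u1,v1=r[:4]; zz=r[4] if len(r)>4 else z
        m=np.zeros(fr.shape[:2],np.uint8)
        m[v0:v1,u0:u1]=((hsv[v0:v1,u0:u1,1]<smax)&(hsv[v0:v1,u0:u1,2]>vmin))*255
        m=cv2.morphologyEx(m,cv2.MORPH_CLOSE,np.ones((7,7)))
        m=cv2.morphologyEx(m,cv2.MORPH_OPEN,np.ones((5,5)))
        cs,_=cv2.findContours(m,cv2.RETR_EXTERNAL,cv2.CHAIN_APPROX_NONE)
        c=max(cs,key=cv2.contourArea)
        P=ray(s,c[:,0,:].astype(float),zz)[:,:2]
        rc=cv2.minAreaRect((P*1000).astype(np.float32))
        b=cv2.boxPoints(rc);e=[b[1]-b[0],b[2]-b[1]];l=max(e,key=np.linalg.norm)
        l=l*np.sign(l[0]);yaw=np.degrees(np.arctan2(l[1],l[0]))
        print(name,"c",np.round(rc[0],1),"dims",sorted(np.round(rc[1],1)),"yaw",round(yaw,2),"mom",[round(c[:,0,i].mean(),1) for i in (0,1)])
        cv2.drawContours(out,[c],-1,(0,0,255),1)
        q=proj(s,np.c_[b/1000,np.full(4,zz)]);cv2.polylines(out,[q.round().astype(int)],True,(0,255,0),1)
    cv2.imwrite(f"pics/{tag}.png",out);return s,out
E
python3 -c "
from h import *
s,o=boxes('wrist',[(320,95,405,205,.024),(90,100,172,205,.034)],tag='m1')
s,o2=boxes('top',[(235,215,285,280,.024),(287,150,330,210,.024),(354,211,382,255,.034)],tag='m2',smax=32)
v=np.vstack([cv2.resize(o[80:230,60:460],(800,300)),cv2.resize(o2[140:290,220:420],(400,300))[:, :].repeat(2,1)[:, :800]])
cv2.imwrite('pics/m12.png',v)
"
```

```text
wrist c [433.5 259.1] dims [np.float64(45.3), np.float64(82.0)] yaw 8.35 mom [np.float64(364.8), np.float64(145.3)]
wrist c [442.2  26.7] dims [np.float64(59.0), np.float64(61.8)] yaw 85.38 mom [np.float64(129.7), np.float64(127.3)]Traceback (most recent call last):
  File "<string>", line 4, in <module>
    s,o2=boxes('top',[(235,215,285,280,.024),(287,150,330,210,.024),(354,211,382,255,.034)],tag='m2',smax=32)
         ~~~~~^^^^^^^^^^^^^^^^^^^^^^^^^^^^^^^^^^^^^^^^^^^^^^^^^^^^^^^^^^^^^^^^^^^^^^^^^^^^^^^^^^^^^^^^^^^^^^^
  File "h.py", line 34, in boxes
    c=max(cs,key=cv2.contourArea)
ValueError: max() iterable argument is empty
```

```bash
python3 -c "
from h import *
s,o=boxes('wrist',[(320,95,405,205,.024)],tag='m1',vmin=85)
hsv=cv2.cvtColor(s['frame'],cv2.COLOR_RGB2HSV)
print(hsv[150,325:400:3].tolist())
v=cv2.resize(o[90:210,310:420],(550,600),interpolation=cv2.INTER_CUBIC)
cv2.imwrite('pics/m12.png',v)
"
```

```text
wrist c [432.9 257.2] dims [np.float64(48.9), np.float64(83.6)] yaw 8.11 mom [np.float64(360.5), np.float64(148.8)]
[[17, 65, 125], [16, 65, 125], [16, 68, 124], [16, 67, 122], [15, 25, 83], [20, 20, 114], [21, 15, 168], [21, 15, 169], [19, 16, 174], [20, 13, 176], [21, 15, 175], [22, 16, 174], [19, 19, 108], [21, 15, 172], [21, 15, 175], [20, 14, 165], [21, 15, 175], [24, 14, 177], [22, 16, 180], [22, 16, 176], [16, 66, 185], [16, 65, 185], [16, 66, 186], [16, 64, 188], [16, 63, 187]]
```

View pics/m12.png

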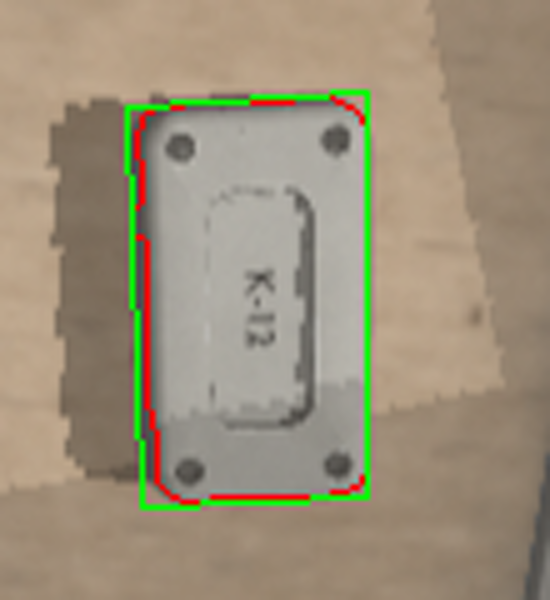

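```bash
cat >> h.py <<'E'
def screws(s,guess,z,win=5,order=None):
    """darkness-weighted centroids near guesses; returns world pts, centre, yaw of long axis"""
    g=cv2.cvtColor(s["frame"],cv2.COLOR_RGB2GRAY).astype(float);out=[]
    for (u,v) in guess:
        for _ in range(3):
            iu,iv=int(round(u)),int(round(v));p=g[iv-win:iv+win+1,iu-win:iu+win+1]
            w=np.clip(np.median(p)*0.85-p,0,None);yy,xx=np.mgrid[-win:win+1,-win:win+1]
            w=w*(xx**2+yy**2<=win**2)
            u,v=iu+(w*xx).sum()/w.sum(),iv+(w*yy).sum()/w.sum()
        out.append((u,v))
    P=ray(s,out,z)[:,:2]*1000
    c=P.mean(0)
    D=[P[i]-P[j] for i in range(4) for j in range(i)]
    D=sorted(D,key=np.linalg.norm)[2:4]; D=[d*np.sign(d[0]) for d in D]
    print("screws px",np.round(out,1).tolist(),"centre mm",c.round(1),"yaws",[round(np.degrees(np.arctan2(d[1],d[0])),2) for d in D],"len",[round(np.linalg.norm(d),1) for d in D])
    return P,c
E
python3 -c "
from h import *
s,o=boxes('wrist',[(320,95,405,205,.024)],tag='m1',vmin=50,smax=42)
screws(s,[(346,119.5),(377,118),(348,184),(377.5,183)],.024)
screws(s,[(108,124),(138,127),(108,183),(150,188)],.034)
v=np.hstack([cv2.resize(o[90:210,310:410],(400,480),interpolation=cv2.INTER_CUBIC),cv2.resize(o[90:210,80:180],(400,480),interpolation=cv2.INTER_CUBIC)])
cv2.imwrite('pics/m13.png',v)
"
```

```text
wrist c [432.8 257.1] dims [np.float64(48.7), np.float64(84.2)] yaw 8.14 mom [np.float64(359.3), np.float64(150.0)]
screws px [[345.0, 120.0], [376.0, 118.8], [346.7, 185.2], [376.3, 183.9]] centre mm [433.5 259.5] yaws [np.float64(8.12), np.float64(8.13)] len [np.float64(68.1), np.float64(68.3)]h.py:51: RuntimeWarning: invalid value encountered in scalar divide
  u,v=iu+(w*xx).sum()/w.sum(),iv+(w*yy).sum()/w.sum()
Traceback (most recent call last):
  File "h.py", line 48, in screws
    iu,iv=int(round(u)),int(round(v));p=g[iv-win:iv+win+1,iu-win:iu+win+1]
              ~~~~~^^^
ValueError: cannot convert float NaN to integer
```

```bash
python3 -c "
from h import *
plan(.4335,.2585,.33,8.1)"
```

```text
t 2.0 p [0.4696 0.2218 0.4045] zyaw 5.7 w 0.0954 F [-0.2 -0.1  0.4]
shift now-axes [ 0.0745  0.04   -0.0322]  turn [-2.4  -0.04 -0.  ]  shift after-turn axes [ 0.0745  0.0414 -0.0306]
```

>>> send_rows --commands '[[[-2.4,0,0],[0,0,0],0.07],[[0,0,0],[0.018,0.01,-0.0076],0.07],[[0,0,0],[0.018,0.01,-0.0076],0.07],[[0,0,0],[0.018,0.01,-0.0076],0.07],[[0,0,0],[0.02,0.0114,-0.0078],0.07],[[0,0,0],[0,0,0],0.07],[[0,0,0],[0,0,0],0.07],[[0,0,0],[0,0,0],0.07]]'

```text
time_s: 2.67
position: [0.4338, 0.2589, 0.3317]
ee_rot: [-0.05, 0.705, 0.051, 0.706]
force: [0.3, 0.2, 0.9]
gripper_width: 0.07
```

```bash
python3 -c "
from h import *
s,o=boxes('wrist',[(250,130,410,290,.024)],tag='m3',vmin=50,smax=42)
plan(.4335,.2585,.193,8.1)"
```

```text
wrist c [430.8 259.1] dims [np.float64(47.6), np.float64(84.4)] yaw 8.17 mom [np.float64(321.9), np.float64(193.2)]
t 2.72 p [0.434  0.2586 0.3319] zyaw 8.16 w 0.0699 F [-0.2 -0.2 -0.3]
shift now-axes [ 1.389e-01 -1.000e-04 -7.000e-04]  turn [ 0.06  0.1  -0.03]  shift after-turn axes [ 1.389e-01 -1.000e-04 -5.000e-04]
```

View pics/m3.png

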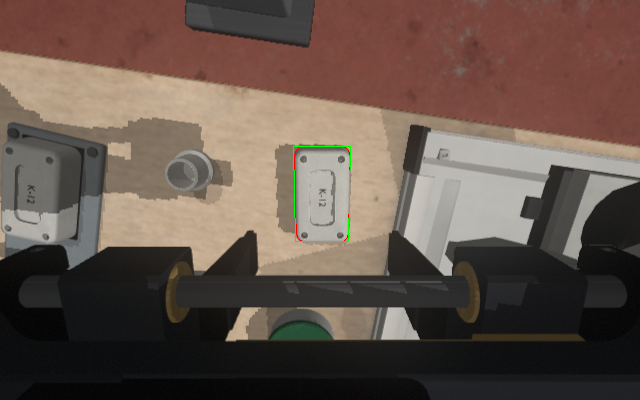

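```bash
python3 -c "
from h import *
s=arm.snapshot('wrist')
P,c=screws(s,[(303,159),(342,159),(304,235),(341,235)],.024)
st=arm.get_state();R=Ro.from_quat(st['ee_rot']).as_matrix()
print('tool-rel',R.T@(np.array([c[0]/1e3,c[1]/1e3,.024])-st['position']))
"
```

```text
screws px [[303.1, 158.4], [341.1, 158.5], [304.2, 234.7], [340.0, 234.7]] centre mm [433.4 259.4] yaws [np.float64(8.1), np.float64(8.17)] len [np.float64(68.0), np.float64(68.1)]
tool-rel [ 0.30787537  0.00084557 -0.00111561]
```

```bash
python3 -c "
from h import *
s=arm.snapshot('scene');cv2.imwrite('pics/s1.png',cv2.resize(s['frame'][110:310,100:300,::-1],(600,600)))
w=arm.snapshot('wrist')
for z in (0,.03,.05,.08):print(z,ray(w,[(411,126),(424,126),(398,240)],z).round(3).tolist(), proj(s,ray(w,[(424,126)],z)).round(0))
"
```

```text
0 [[0.363, 0.329, 0.0], [0.361, 0.341, 0.0], [0.471, 0.339, 0.0]] [[161. 237.]]
0.03 [[0.363, 0.322, 0.03], [0.362, 0.332, 0.03], [0.46, 0.33, 0.03]] [[162. 225.]]
0.05 [[0.363, 0.316, 0.05], [0.362, 0.326, 0.05], [0.454, 0.325, 0.05]] [[162. 216.]]
0.08 [[0.364, 0.309, 0.08], [0.362, 0.317, 0.08], [0.444, 0.316, 0.08]] [[163. 203.]]
```

View pics/s1.png

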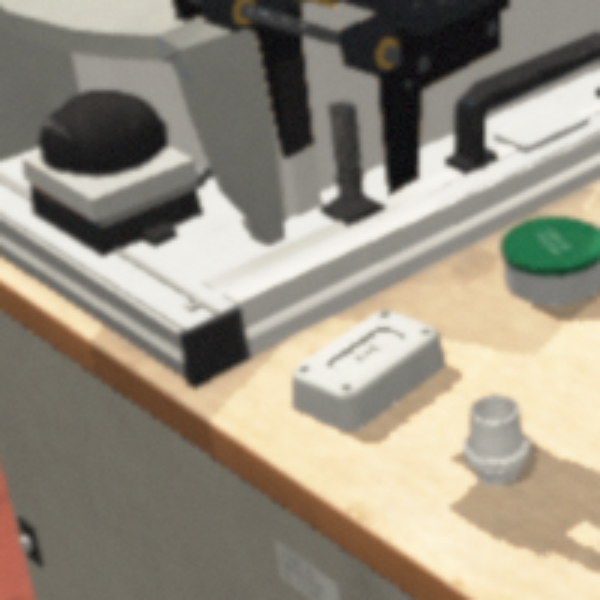

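>>> send_rows --commands '[[[0,0,0],[0.035,0,-0.001],0.07],[[0,0,0],[0.035,0.0005,0],0.07],[[0,0,0],[0.035,0,0],0.07],[[0,0,0],[0.02,0,0],0.07],[[0,0,0],[0.0135,0,0],0.07],[[0,0,0],[0,0,0],0.07],[[0,0,0],[0,0,0],0.045],[[0,0,0],[0,0,0],0.045],[[0,0,0],[0,0,0],0.045],[[0,0,0],[0,0,0],0.045]]' --force 30

```text
time_s: 3.7
position: [0.4329, 0.2588, 0.1926]
ee_rot: [-0.05, 0.705, 0.05, 0.706]
force: [1.1, -0.9, 1.2]
gripper_width: 0.0515
```

```bash
python3 -c "
from h import *
plan(.4335,.2585,.32,8.1)"
```

```text
t 3.7 p [0.4329 0.2588 0.1926] zyaw 8.12 w 0.0515 F [ 1.1 -0.9  1.2]
shift now-axes [-0.1274 -0.0004  0.0007]  turn [ 0.02  0.05 -0.02]  shift after-turn axes [-0.1274 -0.0004  0.0006]
```

>>> send_rows --commands '[[[0,0,0],[-0.02,0,0],0.045],[[0,0,0],[-0.037,0,0],0.045],[[0,0,0],[-0.037,0,0],0.045],[[0,0,0],[-0.037,0,0],0.045],[[6.3,0,0],[-0.037,0,0],0.045],[[6.3,0,0],[-0.02,0,0],0.045],[[0,0,0],[-0.02,-0.03,0.015],0.045]]'

```text
time_s: 4.28
position: [0.4439, 0.2299, 0.4026]
ee_rot: [0.031, 0.706, -0.029, 0.707]
force: [1.6, -0.5, -1.1]
gripper_width: 0.0518
```

```bash
python3 -c "
from h import *
plan(.54,.016,.40,-4.6)"
```

```text
t 4.28 p [0.4439 0.2299 0.4026] zyaw -4.87 w 0.0518 F [ 1.6 -0.5 -1.1]
shift now-axes [ 0.0024 -0.205   0.1139]  turn [-0.26  0.12 -0.12]  shift after-turn axes [ 0.0026 -0.2055  0.113 ]
```

>>> send_rows --commands '[[[0,0,0],[0,-0.03,0.016],0.045],[[0,0,0],[0,-0.03,0.016],0.045],[[0,0,0],[0,-0.03,0.016],0.045],[[0,0,0],[0,-0.03,0.016],0.045],[[0,0,0],[0,-0.03,0.016],0.045],[[0,0,0],[0,-0.03,0.016],0.045],[[0,0,0],[0,-0.025,0.016],0.045],[[0,0,0],[0,0,0],0.045],[[0,0,0],[0,0,0],0.045],[[0,0,0],[0,0,0],0.045]]'

```text
time_s: 5.12
position: [0.5406, 0.0149, 0.4001]
ee_rot: [0.028, 0.707, -0.028, 0.706]
force: [-0.2, 0.4, -1.3]
gripper_width: 0.0515
```

```bash
python3 -c "
from h import *
s=arm.snapshot('wrist');cv2.imwrite('pics/w4.png',s['frame'][:,:,::-1])
cv2.imwrite('pics/w4c.png',cv2.resize(s['frame'][30:230,220:420,::-1],(600,600),interpolation=cv2.INTER_CUBIC))
plan(.54,.016,.40,-4.6)"
```

```text
t 5.17 p [0.5405 0.0153 0.4002] zyaw -4.45 w 0.0517 F [-0.2 -1.2 -1.2]
shift now-axes [ 0.0002  0.0006 -0.0005]  turn [ 0.15 -0.03 -0.02]  shift after-turn axes [ 0.0002  0.0006 -0.0005]
```

View pics/w4.png

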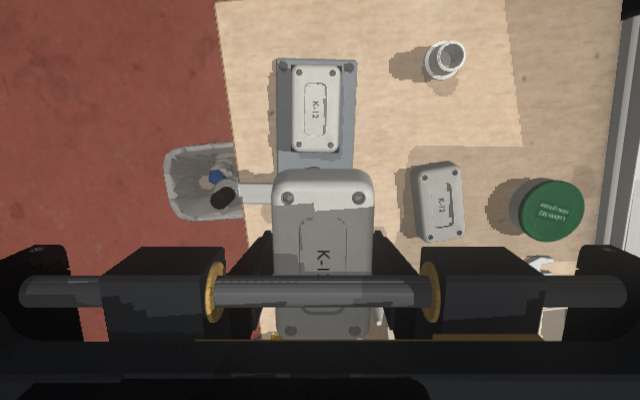

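View pics/w4c.png

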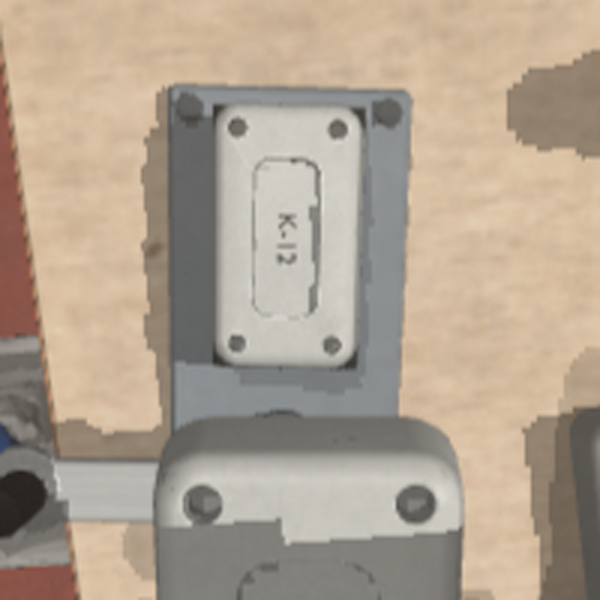

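```bash
python3 -c "
from h import *
s=arm.snapshot('wrist')
st=arm.get_state();R=Ro.from_quat(st['ee_rot']).as_matrix();p=st['position']
P,c=screws(s,[(299.3,72),(332.7,72.7),(299,144.7),(330.7,145)],.034)
print('A tool-rel',R.T@(np.array([c[0]/1e3,c[1]/1e3,.034])-p))
P,c=screws(s,[(287.5,198),(358.5,198),(291,330),(351,330)],p[2]-.1686,win=8)
print('held tool-rel',R.T@(np.array([c[0]/1e3,c[1]/1e3,p[2]-.1686])-p))
g=s['frame'][150:250,400:480,::-1];cv2.imwrite('pics/w5.png',cv2.resize(g,(640,800))[:600])
cv2.imwrite('pics/w6.png',cv2.resize(s['frame'][160:350,250:400,::-1],(450,570)))
"
```

```text
screws px [[298.2, 71.9], [331.7, 72.6], [297.9, 144.0], [329.5, 144.7]] centre mm [463.6  14.5] yaws [np.float64(-5.74), np.float64(-5.91)] len [np.float64(67.9), np.float64(68.1)]
A tool-rel [ 0.36632509 -0.00703348 -0.07654404]
screws px [[287.1, 198.6], [358.4, 197.9], [290.2, 330.5], [354.5, 330.4]] centre mm [540.2  16.5] yaws [np.float64(-4.6), np.float64(-4.53)] len [np.float64(67.3), np.float64(67.7)]
held tool-rel [ 0.16860028  0.00086896 -0.00031521]
```

View pics/w6.png

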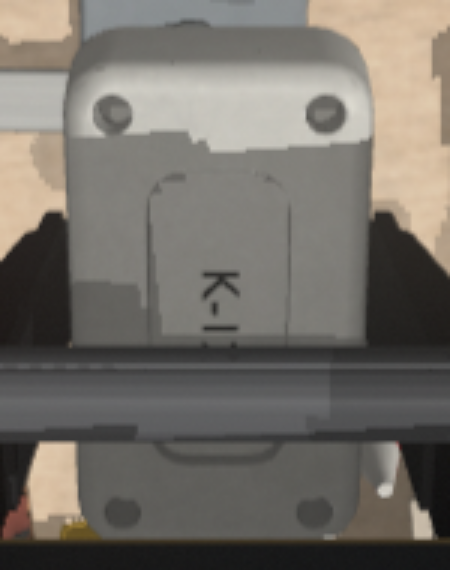

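View pics/w5.png

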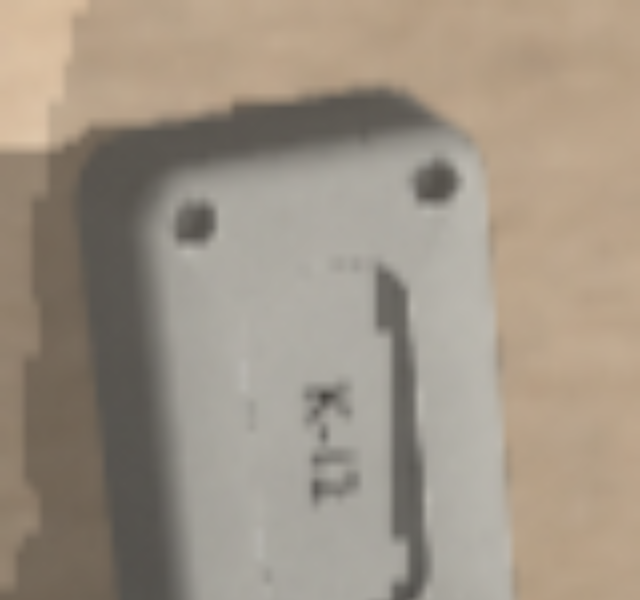

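>>> send_rows --commands '[[[0,0,0],[0.01,-0.002,-0.02],0.045],[[0,0,0],[0.02,-0.002,-0.02],0.045],[[0,0,0],[0.03,-0.002,-0.02],0.045],[[0,0,0],[0.03,-0.0019,-0.0162],0.045],[[1.35,0,0],[0.03,0,0],0.045],[[0,0,0],[0.02,0,0],0.045],[[0,0,0],[0,0,0],0.045],[[0,0,0],[0,0,0],0.045],[[0,0,0],[0,0,0],0.045]]'

```text
time_s: 5.97
position: [0.4647, 0.0132, 0.2613]
ee_rot: [0.036, 0.706, -0.036, 0.707]
force: [0.1, 0.1, -1.4]
gripper_width: 0.0517
```

```bash
python3 -c "
from h import *
s=arm.snapshot('wrist');cv2.imwrite('pics/w7.png',s['frame'][:,:,::-1])
plan(.464,.014,.227,-5.8)
s=arm.snapshot('scene');cv2.imwrite('pics/s7.png',cv2.resize(s['frame'][200:330,270:440,::-1],(785,600),interpolation=cv2.INTER_CUBIC))
"
```

```text
t 6.02 p [0.4647 0.0131 0.2615] zyaw -5.77 w 0.0519 F [ 0.6  0.4 -1.4]
shift now-axes [ 0.0345  0.0008 -0.0009]  turn [ 0.03  0.12 -0.  ]  shift after-turn axes [ 0.0345  0.0008 -0.0008]
```

View pics/w7.png

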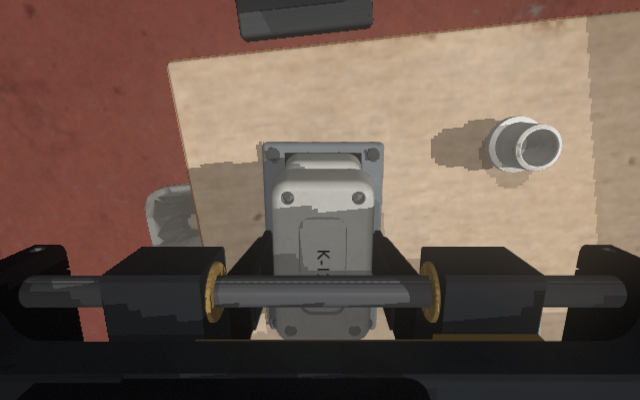

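View pics/s7.png

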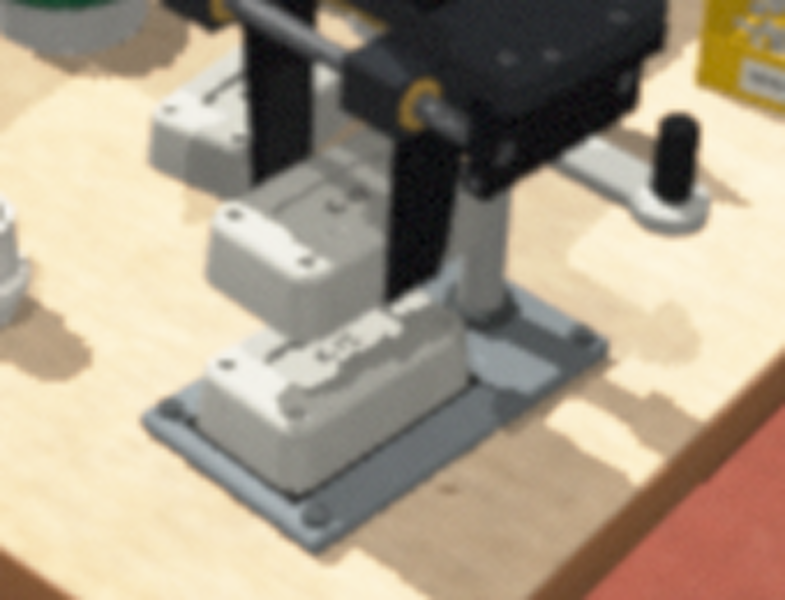

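>>> send_rows --commands '[[[0,0,0],[0.012,0,-0.0008],0.045],[[0,0,0],[0.012,0,0],0.045],[[0,0,0],[0.006,0,0],0.045],[[0,0,0],[0.004,0,0],0.045],[[0,0,0],[0,0,0],0.045],[[0,0,0],[0,0,0],0.045]]'

```text
time_s: 6.57
position: [0.4638, 0.0129, 0.2267]
ee_rot: [0.036, 0.706, -0.036, 0.706]
force: [0.1, 0.4, -1.3]
gripper_width: 0.0515
```

```bash
python3 -c "
from h import *
plan(.464,.0133,.2265,-5.8)
s=arm.snapshot('scene');cv2.imwrite('pics/s8.png',cv2.resize(s['frame'][200:330,270:440,::-1],(785,600),interpolation=cv2.INTER_CUBIC))
"
```

```text
t 6.57 p [0.4638 0.0129 0.2267] zyaw -5.81 w 0.0515 F [ 0.1  0.4 -1.3]
shift now-axes [0.0002 0.0004 0.0002]  turn [-0.01  0.04 -0.  ]  shift after-turn axes [0.0002 0.0004 0.0002]
```

View pics/s8.png

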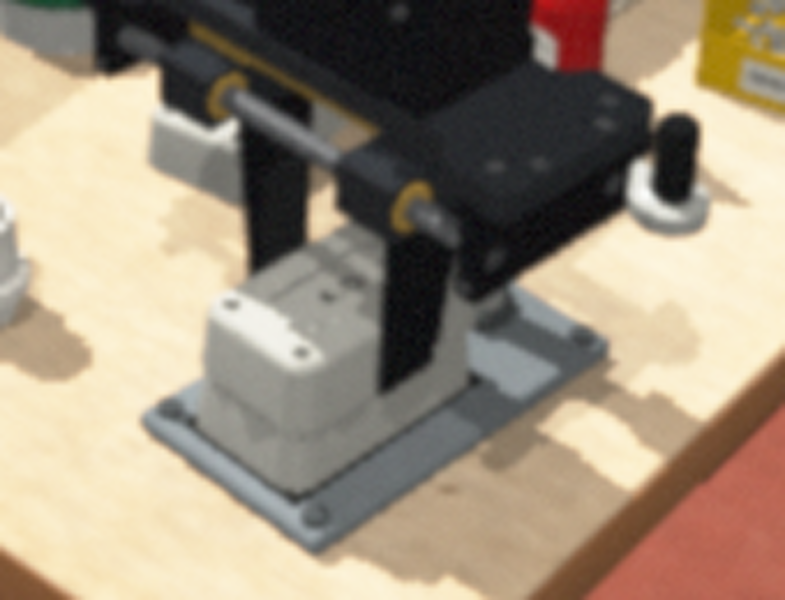

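>>> send_rows --commands '[[[0,0,0],[0.0005,0.0004,0],0.045],[[0,0,0],[0,0,0],0.064],[[0,0,0],[0,0,0],0.064],[[0,0,0],[0,0,0],0.064],[[0,0,0],[0.006,0,0],0.064],[[0,0,0],[0.006,0,0],0.064],[[0,0,0],[0,0,0],0.064]]'

```text
time_s: 7.2
position: [0.4635, 0.0133, 0.2126]
ee_rot: [0.036, 0.707, -0.036, 0.706]
force: [1.1, 0.6, 0.3]
gripper_width: 0.064
```

>>> send_rows --commands '[[[0,0,0],[0,0,0],0.045],[[0,0,0],[0,0,0],0.045],[[0,0,0],[0,0,0],0.045],[[0,0,0],[0,0,0],0.045]]' --force 10

```text
time_s: 7.53
position: [0.4636, 0.0133, 0.2137]
ee_rot: [0.036, 0.706, -0.036, 0.706]
force: [0.8, -0.1, -2.4]
gripper_width: 0.0517
```

>>> send_rows --commands '[[[0,0,0],[0,0,0],0.07],[[0,0,0],[0,0,0],0.07],[[0,0,0],[0,0,0],0.07],[[0,0,0],[-0.03,0,0],0.07],[[0,0,0],[-0.037,0,0],0.07],[[0,0,0],[-0.037,0,0],0.07],[[0,0,0],[-0.037,0,0],0.07],[[0,0,0],[-0.03,0,0.02],0.07],[[0,0,0],[0,0,0.025],0.07]]'

```text
time_s: 8.28
position: [0.5083, 0.0089, 0.391]
ee_rot: [0.036, 0.703, -0.036, 0.709]
force: [1.3, 0.1, 1.5]
gripper_width: 0.0701
```

>>> send_rows --commands '[[[0,0,0],[0,0,0.025],0.07],[[0,0,0],[0,0,0],0.07],[[0,0,0],[0,0,0],0.07],[[0,0,0],[0,0,0],0.07]]'

```text
time_s: 8.62
position: [0.5326, 0.0063, 0.3843]
ee_rot: [0.036, 0.707, -0.036, 0.706]
force: [-0.4, 0.3, -0.0]
gripper_width: 0.0698
```

```bash
python3 -c "
from h import *
s=arm.snapshot('wrist');cv2.imwrite('pics/w9.png',s['frame'][:,:,::-1])
cv2.imwrite('pics/w9c.png',cv2.resize(s['frame'][30:230,220:420,::-1],(600,600),interpolation=cv2.INTER_CUBIC))
plan(.54,.016,.40,-5.8)
s=arm.snapshot('scene');cv2.imwrite('pics/s9.png',cv2.resize(s['frame'][200:330,270:440,::-1],(785,600),interpolation=cv2.INTER_CUBIC))
"
```

```text
t 8.67 p [0.5325 0.0063 0.3844] zyaw -5.82 w 0.0703 F [ 0.6 -0.5  1.5]
shift now-axes [-0.0156  0.0105  0.0065]  turn [-0.02 -0.08 -0.01]  shift after-turn axes [-0.0156  0.0105  0.0065]
```

View pics/w9.png

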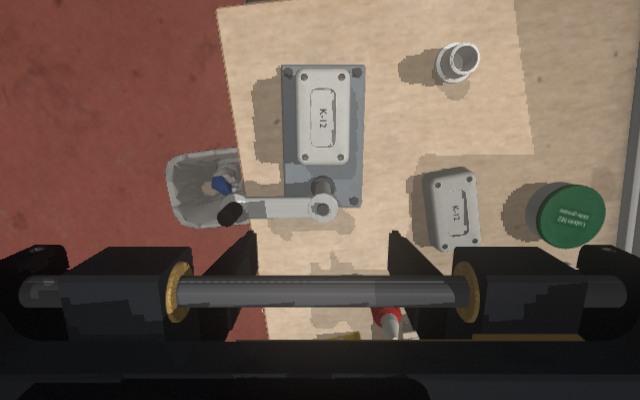

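View pics/w9c.png

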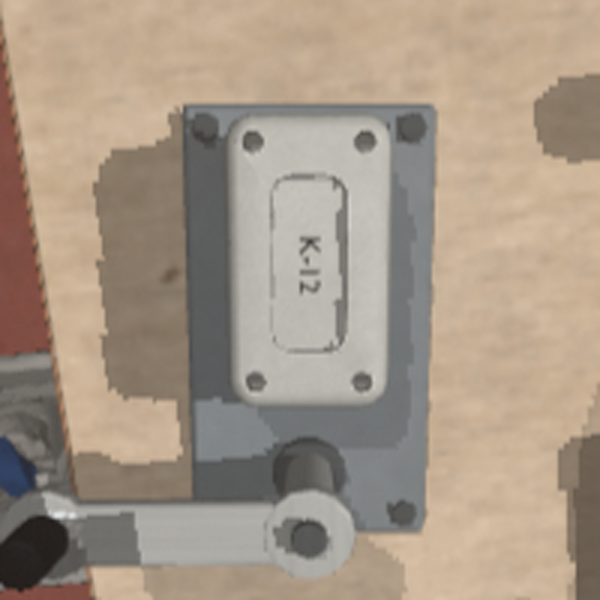

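View pics/s9.png

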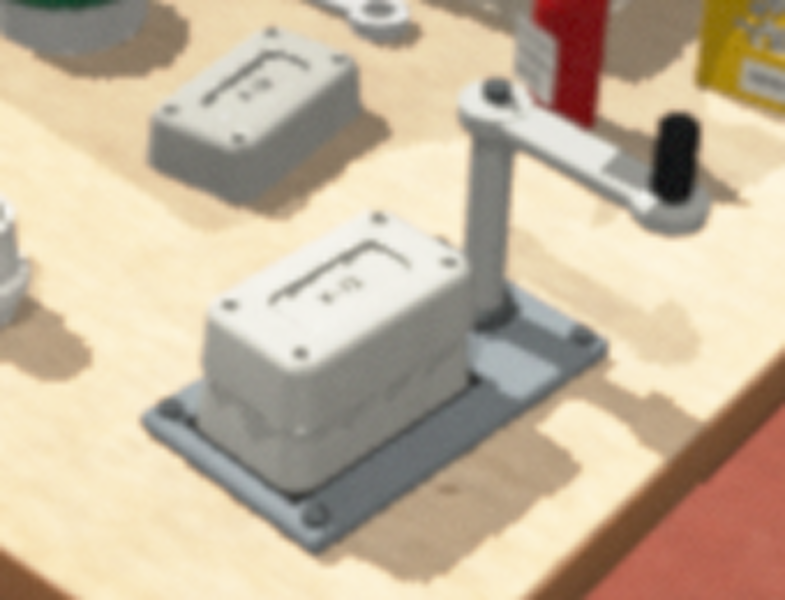

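C sits squarely on A, with no step visible in the scene view. In the wrist view its screws are at about (304,77), (342,77), (305,157) and (341,157). B is at (452,210), the pivot at (322,208) and the knob at (229,213). I'll measure all of these.

```bash
python3 -c "
from h import *
s=arm.snapshot('wrist')
print('C on stack');screws(s,[(304.5,77),(341.5,77),(305.3,157),(340.7,157)],.058)
print('B');screws(s,[(435,186),(468,180),(444,246),(474,241)],.024)
print('pivot',ray(s,(322.5,209),.10),'knob top',ray(s,(226,217),.124))
cv2.imwrite('pics/w10.png',cv2.resize(s['frame'][150:270,400:500,::-1],(500,600),interpolation=cv2.INTER_CUBIC))
"
```

```text
C on stack
screws px [[303.6, 76.4], [341.2, 76.3], [304.4, 156.6], [340.3, 156.7]] centre mm [464.   14.3] yaws [np.float64(-5.93), np.float64(-5.67)] len [np.float64(67.8), np.float64(68.0)]
B
screws px [[437.5, 184.6], [468.9, 178.7], [444.3, 246.0], [474.4, 240.7]] centre mm [574.  143.2] yaws [np.float64(5.14), np.float64(5.2)] len [np.float64(67.8), np.float64(68.0)]
pivot [[0.53487812 0.00722004 0.1       ]] knob top [[ 0.52727685 -0.06341999  0.124     ]]
```

View pics/w10.png

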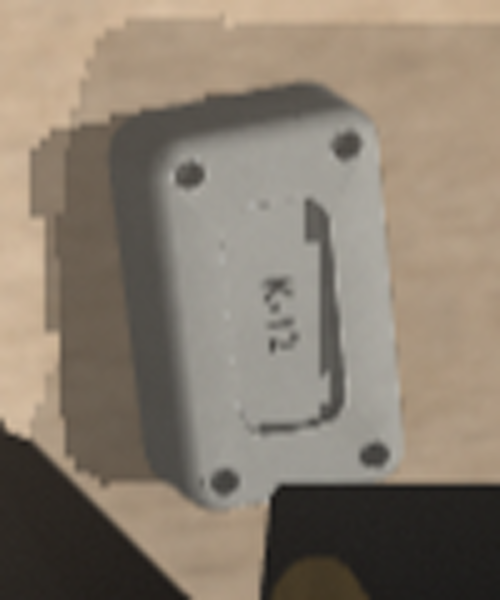

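```bash
python3 -c "
from h import *
plan(.574,.1425,.30,5.2)"
```

```text
t 8.77 p [0.5326 0.0063 0.3846] zyaw -5.82 w 0.0705 F [ 0.8  0.1 -0.3]
shift now-axes [0.0846 0.1397 0.0274]  turn [-1.102e+01 -4.000e-02 -1.000e-02]  shift after-turn axes [0.0846 0.1319 0.0536]
```

>>> send_rows --commands '[[[-5.5,0,0],[0,0,0],0.07],[[-5.5,0,0],[0,0,0],0.07],[[0,0,0],[0,0.0264,0.0107],0.07],[[0,0,0],[0,0.0264,0.0107],0.07],[[0,0,0],[0,0.0264,0.0107],0.07],[[0,0,0],[0.02,0.0264,0.0107],0.07],[[0,0,0],[0.03,0.0264,0.0107],0.07],[[0,0,0],[0.035,0,0],0.07],[[0,0,0],[0,0,0],0.07],[[0,0,0],[0,0,0],0.07]]'

```text
time_s: 9.6
position: [0.5742, 0.1424, 0.299]
ee_rot: [-0.032, 0.708, 0.032, 0.705]
force: [0.0, -0.2, 0.6]
gripper_width: 0.0698
```

```bash
python3 -c "
from h import *
s=arm.snapshot('wrist');cv2.imwrite('pics/w11.png',s['frame'][:,:,::-1])
plan(.574,.1425,.193,5.2)"
```

```text
t 9.65 p [0.5747 0.1421 0.3006] zyaw 5.17 w 0.0702 F [0.5 0.8 0.7]
shift now-axes [ 0.1076  0.0005 -0.0006]  turn [-0.03 -0.02  0.  ]  shift after-turn axes [ 0.1076  0.0005 -0.0006]
```

View pics/w11.png

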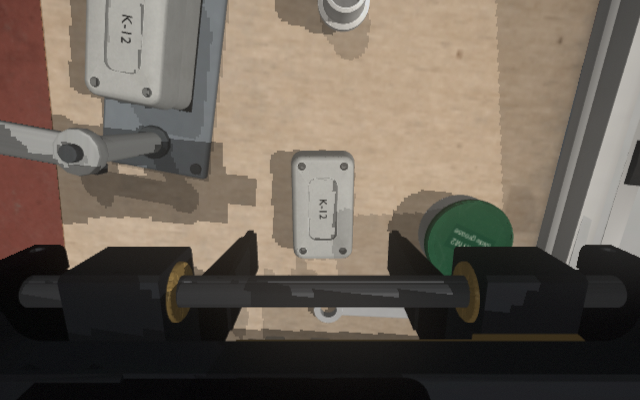

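B is centred between the fingers at (323,205), and the spanner and tin are well clear. I'll descend and grip.

>>> send_rows --commands '[[[0,0,0],[0.03,0.0004,-0.0005],0.07],[[0,0,0],[0.035,0,0],0.07],[[0,0,0],[0.025,0,0],0.07],[[0,0,0],[0.0175,0,0],0.07],[[0,0,0],[0,0,0],0.07],[[0,0,0],[0,0,0],0.07],[[0,0,0],[0,0,0],0.045],[[0,0,0],[0,0,0],0.045],[[0,0,0],[0,0,0],0.045],[[0,0,0],[0,0,0],0.045]]' --force 30

```text
time_s: 10.48
position: [0.5743, 0.1428, 0.1935]
ee_rot: [-0.032, 0.706, 0.032, 0.707]
force: [-1.5, -1.4, 8.6]
gripper_width: 0.0518
```

>>> send_rows --commands '[[[0,0,0],[-0.02,0,0],0.045],[[0,0,0],[-0.037,0,0],0.045],[[0,0,0],[-0.037,0,0],0.045],[[0,0,0],[-0.037,0,0],0.045],[[5.5,0,0],[-0.037,0,0],0.045],[[5.5,0,0],[-0.03,0,0],0.045]]'

```text
time_s: 10.98
position: [0.5736, 0.1428, 0.3935]
ee_rot: [0.037, 0.705, -0.037, 0.707]
force: [0.4, -0.1, -1.9]
gripper_width: 0.0518
```

```bash
python3 -c "
from h import *
plan(.54,.0065,.40,-5.8)"
```

```text
t 10.98 p [0.5736 0.1428 0.3935] zyaw -6.05 w 0.0518 F [ 0.4 -0.1 -1.9]
shift now-axes [-0.0066 -0.1391 -0.0191]  turn [-0.25  0.11 -0.03]  shift after-turn axes [-0.0065 -0.139  -0.0197]
```

>>> send_rows --commands '[[[0,0,0],[0,-0.03,-0.004],0.045],[[0,0,0],[0,-0.03,-0.004],0.045],[[0,0,0],[0,-0.03,-0.004],0.045],[[0,0,0],[0,-0.03,-0.004],0.045],[[0,0,0],[0,-0.019,-0.004],0.045],[[0,0,0],[0,0,0],0.045],[[0,0,0],[0,0,0],0.045],[[0,0,0],[0,0,0],0.045]]'

```text
time_s: 11.65
position: [0.5402, 0.0069, 0.3905]
ee_rot: [0.036, 0.706, -0.036, 0.706]
force: [-1.4, 1.1, -1.6]
gripper_width: 0.0517
```

```bash
python3 -c "
from h import *
s=arm.snapshot('wrist');cv2.imwrite('pics/w12.png',s['frame'][:,:,::-1])
plan(.54,.0065,.40,-5.8)"
```

```text
t 11.7 p [0.5403 0.0073 0.3904] zyaw -5.79 w 0.052 F [ 0.4 -0.5 -2.3]
shift now-axes [-0.0096 -0.0008 -0.0002]  turn [ 0.01  0.02 -0.01]  shift after-turn axes [-0.0096 -0.0008 -0.0002]
```

View pics/w12.png

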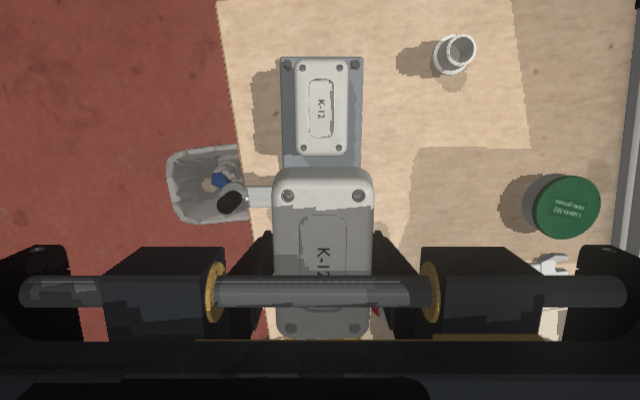

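```bash
python3 -c "
from h import *
s=arm.snapshot('wrist')
st=arm.get_state();R=Ro.from_quat(st['ee_rot']).as_matrix();p=st['position']
P,c=screws(s,[(303,68),(340,68),(304,148),(339,148)],.058)
print('C tool-rel',R.T@(np.array([c[0]/1e3,c[1]/1e3,.058])-p))
P,c=screws(s,[(287.5,197),(358.5,197),(291,328),(352,328)],p[2]-.1690,win=8)
print('held tool-rel',R.T@(np.array([c[0]/1e3,c[1]/1e3,p[2]-.1690])-p))
"
```

```text
screws px [[301.7, 67.2], [339.0, 67.1], [302.8, 147.2], [338.1, 147.2]] centre mm [464.1  14.3] yaws [np.float64(-5.78), np.float64(-5.74)] len [np.float64(67.9), np.float64(68.0)]
C tool-rel [ 0.33225379 -0.0007781  -0.07653855]
screws px [[287.1, 195.5], [358.3, 195.3], [290.1, 327.8], [354.3, 327.8]] centre mm [539.    8.5] yaws [np.float64(-5.98), np.float64(-5.92)] len [np.float64(67.5), np.float64(67.6)]
held tool-rel [ 0.16900007  0.00094967 -0.0014058 ]
```

>>> send_rows --commands '[[[0,0,0],[0.01,-0.0007,-0.02],0.045],[[0,0,0],[0.015,-0.001,-0.02],0.045],[[0,0,0],[0.03,0,-0.02],0.045],[[0,0,0],[0.03,0,-0.0151],0.045],[[0,0,0],[0.025,0,0],0.045],[[0,0,0],[0.018,0,0],0.045],[[0,0,0],[0,0,0],0.045],[[0,0,0],[0,0,0],0.045],[[0,0,0],[0,0,0],0.045]]'

```text
time_s: 12.5
position: [0.4657, 0.0128, 0.263]
ee_rot: [0.036, 0.706, -0.036, 0.707]
force: [0.5, -0.2, -0.6]
gripper_width: 0.0517
```

```bash
python3 -c "
from h import *
# target from p=(.5403,.0073), shift in tool axes (-.0017,-.0751), yaw -5.79
a=np.radians(-5.79);y=np.array([-np.sin(a),np.cos(a)]);z=np.array([np.cos(a),np.sin(a)])
t=np.array([.5403,.0073])-.0017*y-.0751*z;print(t)
plan(t[0],t[1],.2515,-5.75)"
```

```text
[0.46541163 0.01318496]
t 12.5 p [0.4657 0.0128 0.263 ] zyaw -5.78 w 0.0517 F [ 0.5 -0.2 -0.6]
shift now-axes [ 0.0115  0.0003 -0.0004]  turn [-0.03  0.06 -0.01]  shift after-turn axes [ 0.0115  0.0003 -0.0003]
```

>>> send_rows --commands '[[[0,0,0],[0.005,0.0003,-0.0003],0.045],[[0,0,0],[0.004,0,0],0.045],[[0,0,0],[0.002,0,0],0.045],[[0,0,0],[0,0,0],0.045],[[0,0,0],[0,0,0],0.045],[[0,0,0],[0,0,0],0.045]]'

```text
time_s: 13.0
position: [0.465, 0.0128, 0.2514]
ee_rot: [0.036, 0.706, -0.036, 0.706]
force: [-0.6, 0.2, 1.4]
gripper_width: 0.0514
```

```bash
python3 -c "
from h import *
plan(.4654,.0132,.2515,-5.75)
s=arm.snapshot('scene');cv2.imwrite('pics/s13.png',cv2.resize(s['frame'][200:330,270:440,::-1],(785,600),interpolation=cv2.INTER_CUBIC))
"
```

```text
t 13.0 p [0.465  0.0128 0.2514] zyaw -5.82 w 0.0514 F [-0.6  0.2  1.4]
shift now-axes [-0.0001  0.0004  0.0003]  turn [-0.07  0.03 -0.01]  shift after-turn axes [-0.0001  0.0004  0.0003]
```

View pics/s13.png

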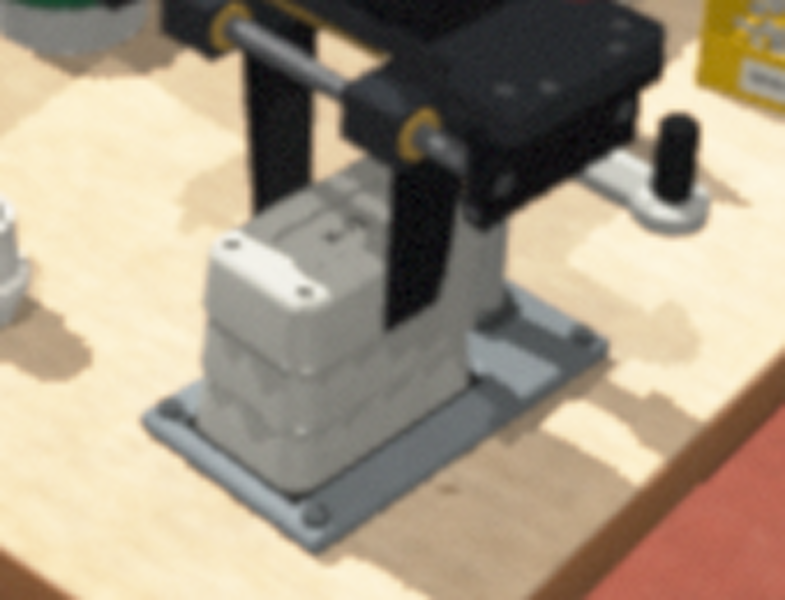

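>>> send_rows --commands '[[[0,0,0],[0,0.0003,0],0.064],[[0,0,0],[0,0,0],0.064],[[0,0,0],[0,0,0],0.064],[[0,0,0],[0.006,0,0],0.064],[[0,0,0],[0.006,0,0],0.064],[[0,0,0],[0,0,0],0.064]]'

```text
time_s: 13.55
position: [0.4648, 0.0131, 0.238]
ee_rot: [0.036, 0.707, -0.036, 0.706]
force: [-1.0, -0.1, -0.1]
gripper_width: 0.0642
```

>>> send_rows --commands '[[[0,0,0],[0,0,0],0.045],[[0,0,0],[0,0,0],0.045],[[0,0,0],[0,0,0],0.045],[[0,0,0],[0,0,0],0.045]]' --force 10

```text
time_s: 13.88
position: [0.465, 0.0131, 0.2392]
ee_rot: [0.036, 0.706, -0.036, 0.706]
force: [0.1, -0.1, -1.9]
gripper_width: 0.0521
```

>>> send_rows --commands '[[[0,0,0],[0,0,0],0.07],[[0,0,0],[0,0,0],0.07],[[0,0,0],[0,0,0],0.07],[[0,0,0],[-0.03,0,0],0.07],[[0,0,0],[-0.037,0,0],0.07],[[0,0,0],[-0.037,0,0],0.07],[[0,0,0],[-0.037,0,0.01],0.07],[[0,0,0],[-0.01,0,0.02],0.07],[[0,0,0],[0,0,0.025],0.07]]'

```text
time_s: 14.63
position: [0.5197, 0.0077, 0.3942]
ee_rot: [0.036, 0.704, -0.036, 0.708]
force: [0.8, 0.1, 0.8]
gripper_width: 0.0698
```

>>> send_rows --commands '[[[0,0,0],[0,0,0.02],0.07],[[0,0,0],[0,0,0],0.07],[[0,0,0],[0,0,0],0.07],[[0,0,0],[0,0,0],0.07]]'

```text
time_s: 14.97
position: [0.5389, 0.0056, 0.3898]
ee_rot: [0.036, 0.707, -0.036, 0.706]
force: [-0.1, 0.1, 0.3]
gripper_width: 0.0701
```

```bash
python3 -c "
from h import *
s=arm.snapshot('wrist');cv2.imwrite('pics/w14.png',s['frame'][:,:,::-1])
plan(.527,-.0634,.35,-5.8)
s=arm.snapshot('scene');cv2.imwrite('pics/s14.png',cv2.resize(s['frame'][200:330,270:440,::-1],(785,600),interpolation=cv2.INTER_CUBIC))
"
```

```text
t 15.02 p [0.5388 0.0056 0.39  ] zyaw -5.82 w 0.0698 F [-0.  -0.1 -0.2]
shift now-axes [ 0.04   -0.0698 -0.0047]  turn [-0.02 -0.06 -0.01]  shift after-turn axes [ 0.04   -0.0698 -0.0048]
```

View pics/w14.png

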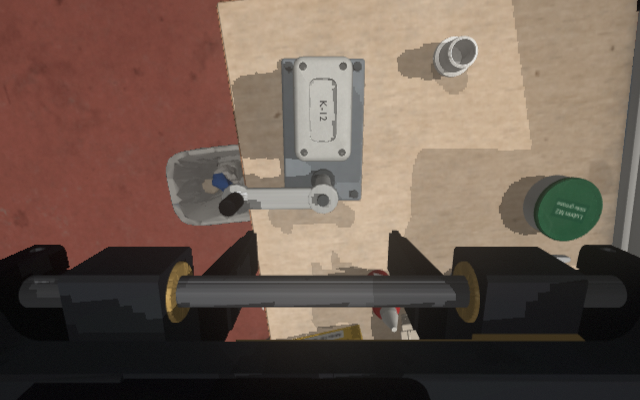

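View pics/s14.png

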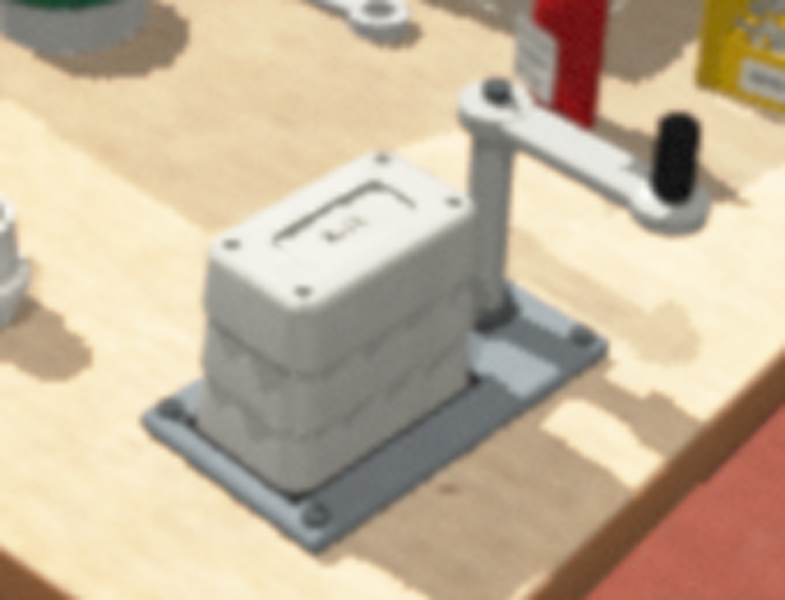

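```bash
python3 -c "
from h import *
s=arm.snapshot('wrist')
screws(s,[(303,66),(343,66),(304,152),(342,152)],.082)
for z in (.096,.1,.104): print('pivot',ray(s,(322.5,200),z).round(4))
print('knob',ray(s,(229,206),.124).round(4),'base',ray(s,(240,199),.096).round(4))
cv2.imwrite('pics/w15.png',cv2.resize(s['frame'][150:230,200:360,::-1],(800,400),interpolation=cv2.INTER_CUBIC))
g=s['frame'][40:170,270:380,::-1];cv2.imwrite('pics/w16.png',cv2.resize(g,(508,600),interpolation=cv2.INTER_CUBIC))
"
```

```text
screws px [[302.2, 65.4], [342.7, 65.4], [303.4, 151.6], [341.4, 151.7]] centre mm [464.3  14.3] yaws [np.float64(-5.8), np.float64(-5.9)] len [np.float64(67.8), np.float64(67.8)]
pivot [[0.5362 0.0071 0.096 ]]
pivot [[0.5353 0.0072 0.1   ]]
pivot [[0.5343 0.0073 0.104 ]]
knob [[ 0.527  -0.0622  0.124 ]] base [[ 0.5285 -0.0608  0.096 ]]
```

View pics/w15.png

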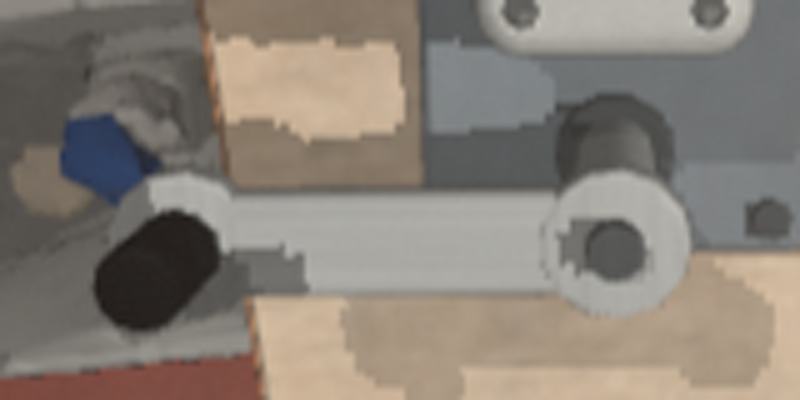

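View pics/w16.png

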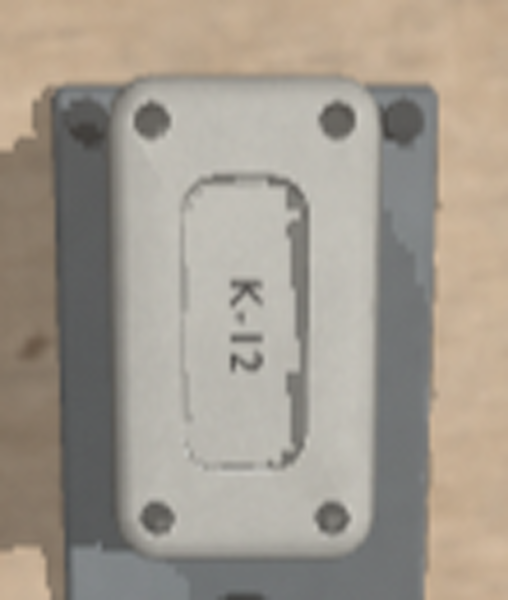

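The column centres, all from the wrist camera, are A (463.6,14.5), C (464.0,14.3) and B (464.3,14.3) mm, with yaw about -5.8°, so they agree within 0.7 mm. The retaining arm is at about 90°. I'll turn the jaws along the knob's chord and grip it.

>>> send_rows --commands '[[[-6.6,0,0],[0,0,0],0.05],[[-6.6,0,0],[0,0,0],0.05],[[-6.6,0,0],[0,0,0],0.05],[[-6.6,0,0],[0,0,0],0.05],[[-6.6,0,0],[0,0,0],0.05],[[-6.6,0,0],[0,0,0],0.05],[[-6.6,0,0],[0,0,0],0.05],[[0,0,0],[0,0,0],0.05]]'

```text
time_s: 15.78
position: [0.5392, 0.0056, 0.3904]
ee_rot: [-0.246, 0.663, 0.246, 0.663]
force: [-0.1, -0.8, 0.6]
gripper_width: 0.0502
```

```bash
python3 -c "
from h import *
plan(.529,-.0635,.35,40)
print(arm.get_state()['joint_pos'].round(2))"
```

```text
t 15.78 p [0.5392 0.0056 0.3904] zyaw 40.69 w 0.0502 F [-0.1 -0.8  0.6]
shift now-axes [ 0.0404 -0.0457 -0.0527]  turn [0.69 0.01 0.  ]  shift after-turn axes [ 0.0404 -0.0463 -0.0522]
[-0.11  0.39  1.79  0.    0.97 -2.39]
```

>>> send_rows --commands '[[[0.7,0,0],[0,-0.023,-0.026],0.05],[[0,0,0],[0,-0.023,-0.026],0.05],[[0,0,0],[0.02,0,0],0.05],[[0,0,0],[0.02,0,0],0.05],[[0,0,0],[0,0,0],0.05],[[0,0,0],[0,0,0],0.05]]'

```text
time_s: 16.28
position: [0.5292, -0.0632, 0.3501]
ee_rot: [-0.239, 0.666, 0.239, 0.665]
force: [0.3, -0.2, 0.8]
gripper_width: 0.0497
```

```bash
python3 -c "
from h import *
s=arm.snapshot('wrist');cv2.imwrite('pics/w17.png',s['frame'][:,:,::-1])
plan(.529,-.0635,.29,40)
s=arm.snapshot('scene');cv2.imwrite('pics/s17.png',cv2.resize(s['frame'][160:330,270:500,::-1],(800,591),interpolation=cv2.INTER_CUBIC))
"
```

```text
t 16.33 p [ 0.5295 -0.063   0.3508] zyaw 39.58 w 0.05 F [ 0.5 -0.6  0.5]
shift now-axes [ 0.0608 -0.0001 -0.0007]  turn [-0.42  0.   -0.01]  shift after-turn axes [ 0.0608 -0.0001 -0.0007]
```

View pics/w17.png

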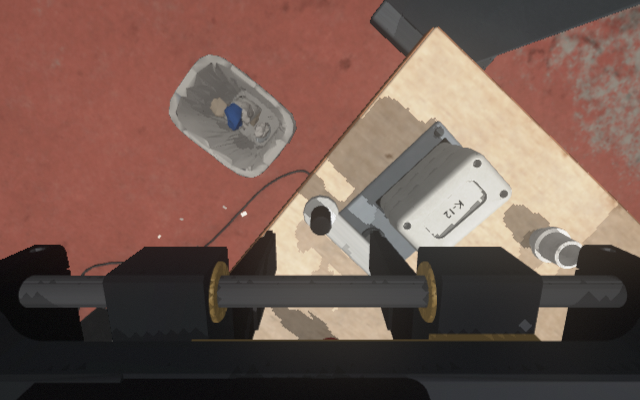

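View pics/s17.png

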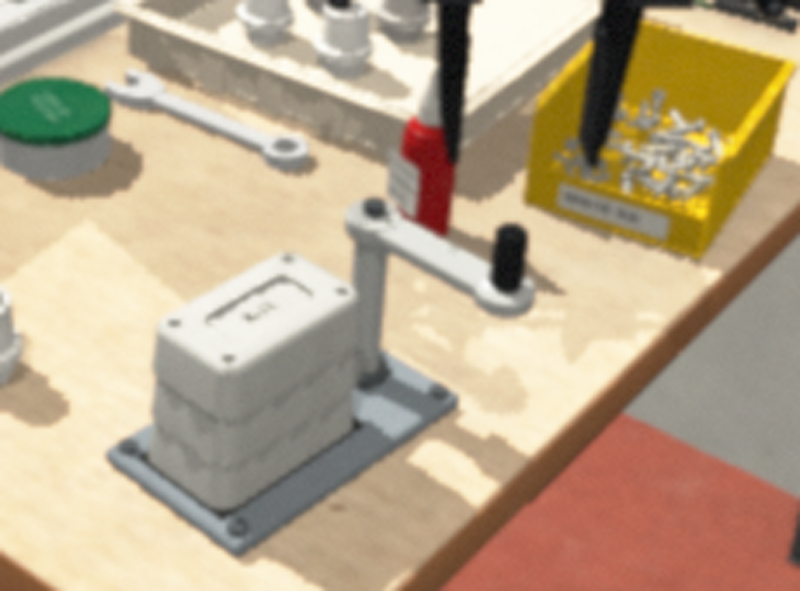

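```bash
python3 -c "
from h import *
s=arm.snapshot('wrist')
fr=s['frame'][195:245,295:350];g=cv2.cvtColor(fr,cv2.COLOR_RGB2GRAY)
m=(g<50).astype(np.uint8);n,l,st,ce=cv2.connectedComponentsWithStats(m);print(st,ce+[295,195])
cv2.imwrite('pics/w18.png',cv2.resize(fr[:,:,::-1],(550,500),interpolation=cv2.INTER_CUBIC))
st=arm.get_state();R=Ro.from_quat(st['ee_rot']).as_matrix()
for uv,z in [((320.5,215),.124),((320.5,228),.096),((320.5,228),.124),((320.5,215),.096)]:
  X=ray(s,uv,z)[0];print(uv,z,X.round(4),(R.T@(X-st['position'])).round(4))
"
```

```text
[[   0    0   55   50 2676]
 [  17   10   15   13   59]
 [  26   14    2    3    3]
 [  33   14    2    6    6]
 [  24   17    3    2    4]
 [  29   18    1    1    1]
 [  31   19    1    1    1]] [[322.06502242 219.76270553]
 [318.47457627 209.55932203]
 [321.33333333 210.        ]
 [328.5        211.5       ]
 [319.75       212.5       ]
 [324.         213.        ]
 [326.         214.        ]]
(320.5, 215) 0.124 [ 0.5236 -0.0688  0.124 ] [ 0.2273 -0.0005 -0.0086]
(320.5, 228) 0.096 [ 0.5376 -0.0575  0.096 ] [ 0.2554 -0.0007  0.0094]
(320.5, 228) 0.124 [ 0.5303 -0.0633  0.124 ] [ 0.2273 -0.0005  0.    ]
(320.5, 215) 0.096 [ 0.53   -0.0638  0.096 ] [ 0.2553 -0.0007 -0.0005]
```

View pics/w18.png

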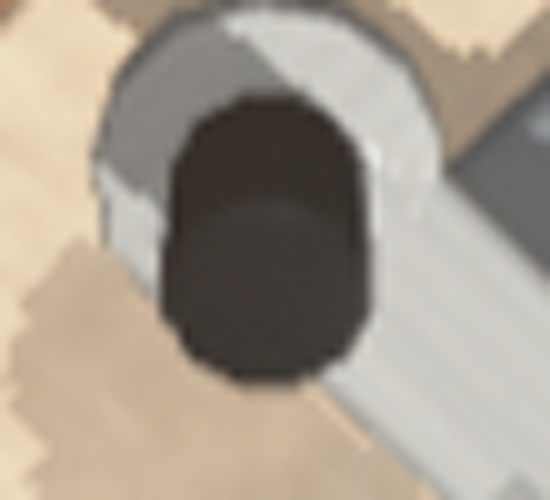

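>>> send_rows --commands '[[[0,0,0],[0.02,0,-0.002],0.05],[[0,0,0],[0.02,0,0],0.05],[[0,0,0],[0.015,0,0],0.05],[[0,0,0],[0.0055,0,0],0.05],[[0,0,0],[0,0,0],0.05],[[0,0,0],[0,0,0],0.01],[[0,0,0],[0,0,0],0.01],[[0,0,0],[0,0,0],0.01],[[0,0,0],[0,0,0],0.01],[[0,0,0],[0,0,0],0.01]]' --force 8

```text
time_s: 17.27
position: [0.5279, -0.0645, 0.2903]
ee_rot: [-0.24, 0.665, 0.24, 0.665]
force: [-0.0, 0.5, 0.5]
gripper_width: 0.022
```

```bash
python3 -c "
from h import *
plan(.465,.0131,.29,40)
st=arm.get_state();p=st['position'][:2];R=Ro.from_quat(st['ee_rot']).as_matrix()
pv=np.array([.5366,.0058]);d=p-pv;print('r',np.linalg.norm(d),'ang',np.degrees(np.arctan2(d[1],d[0]))%360)
a0=np.arctan2(d[1],d[0])
prev=d/np.linalg.norm(d)*.072
a1=np.radians(174.2-360); N=18
for k in range(1,N+1):
  a=a0+(a1-a0)*k/N; q=.072*np.array([np.cos(a),np.sin(a)])
  print(k,(R.T@np.r_[q-prev,0]).round(4)[1:]);prev=q
"
```

```text
t 17.27 p [ 0.5279 -0.0645  0.2903] zyaw 39.68 w 0.022 F [-0.   0.5  0.5]
shift now-axes [0.0002 0.0998 0.0011]  turn [-0.32  0.03  0.04]  shift after-turn axes [0.0003 0.0998 0.0017]
r 0.07079183886447411 ang 262.93031047659326
1 [ 0.0047 -0.004 ]
2 [ 0.005  -0.0036]
3 [ 0.0053 -0.0032]
4 [ 0.0056 -0.0027]
5 [ 0.0058 -0.0022]
6 [ 0.0059 -0.0017]
7 [ 0.0061 -0.0012]
8 [ 0.0062 -0.0007]
9 [ 0.0062 -0.0001]
10 [0.0062 0.0004]
11 [0.0061 0.0009]
12 [0.006  0.0014]
13 [0.0059 0.002 ]
14 [0.0057 0.0024]
15 [0.0055 0.0029]
16 [0.0052 0.0034]
17 [0.0049 0.0038]
18 [0.0045 0.0042]
```

>>> send_rows --commands '[[[0,0,0],[0,0,0],0.01],[[0,0,0],[0,0,0],0.01],[[0,0,0],[0,0,0],0.01]]'

```text
time_s: 17.52
position: [0.5279, -0.0646, 0.2899]
ee_rot: [-0.24, 0.665, 0.24, 0.665]
force: [-0.3, -2.1, 2.6]
gripper_width: 0.0135
```

Gripped (13.5 mm). Now I'll follow the arc.

>>> send_rows --commands '[[[0,0,0],[0,0.0047,-0.004],0.01],[[0,0,0],[0,0.005,-0.0036],0.01],[[0,0,0],[0,0.0053,-0.0032],0.01],[[0,0,0],[0,0.0056,-0.0027],0.01],[[0,0,0],[0,0.0058,-0.0022],0.01],[[0,0,0],[0,0.0059,-0.0017],0.01],[[0,0,0],[0,0.0061,-0.0012],0.01]]'

```text
time_s: 18.1
position: [0.4885, -0.0465, 0.2897]
ee_rot: [-0.24, 0.665, 0.24, 0.665]
force: [0.7, -3.2, -1.2]
gripper_width: 0.0137
```

>>> send_rows --commands '[[[0,0,0],[0,0.0062,-0.0007],0.01],[[0,0,0],[0,0.0062,-0.0001],0.01],[[0,0,0],[0,0.0062,0.0004],0.01],[[0,0,0],[0,0.0061,0.0009],0.01],[[0,0,0],[0,0.006,0.0014],0.01]]'

```text
time_s: 18.52
position: [0.4705, -0.0213, 0.2897]
ee_rot: [-0.24, 0.665, 0.24, 0.665]
force: [1.0, -2.4, -2.1]
gripper_width: 0.0139
```

```bash
python3 -c "
from h import *
plan(.465,.0131,.29,40)
s=arm.snapshot('scene');cv2.imwrite('pics/s19.png',cv2.resize(s['frame'][160:330,270:500,::-1],(800,591),interpolation=cv2.INTER_CUBIC))
"
```

```text
t 18.52 p [ 0.4705 -0.0213  0.2897] zyaw 39.68 w 0.0139 F [ 1.  -2.4 -2.1]
shift now-axes [-0.0003  0.03    0.0177]  turn [-0.32  0.   -0.01]  shift after-turn axes [-0.0003  0.0299  0.0179]
```

View pics/s19.png

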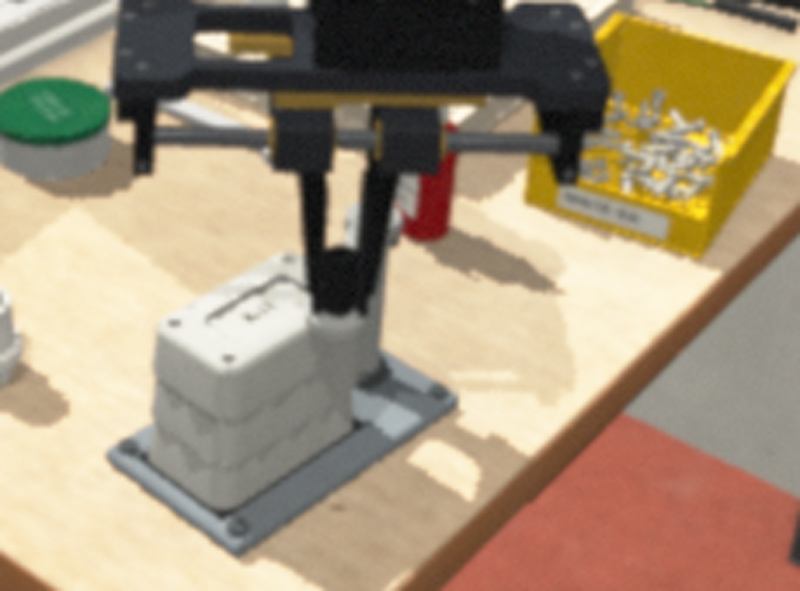

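>>> send_rows --commands '[[[0,0,0],[0,0.0059,0.002],0.01],[[0,0,0],[0,0.0057,0.0024],0.01],[[0,0,0],[0,0.0055,0.0029],0.01],[[0,0,0],[0,0.0052,0.0034],0.01],[[0,0,0],[0,0.004,0.003],0.01],[[0,0,0],[0,0,0],0.01],[[0,0,0],[0,0,0],0.01]]'

```text
time_s: 19.15
position: [0.4646, 0.0075, 0.2897]
ee_rot: [-0.24, 0.665, 0.24, 0.665]
force: [-0.9, 0.1, -0.5]
gripper_width: 0.0138
```

```bash
python3 -c "
from h import *
plan(.465,.0131,.29,40)"
```

```text
t 19.15 p [0.4646 0.0075 0.2897] zyaw 39.72 w 0.0138 F [-0.9  0.1 -0.5]
shift now-axes [-0.0003  0.0041  0.0039]  turn [-0.28 -0.   -0.02]  shift after-turn axes [-0.0003  0.004   0.0039]
```

>>> send_rows --commands '[[[0,0,0],[0,0.0015,0.0015],0.01],[[0,0,0],[0,0.0015,0.0015],0.01],[[0,0,0],[0,0,0],0.01],[[0,0,0],[0,0,0],0.01]]'

```text
time_s: 19.48
position: [0.4649, 0.0113, 0.2897]
ee_rot: [-0.24, 0.665, 0.24, 0.665]
force: [-2.1, -0.9, -0.4]
gripper_width: 0.0137
```

>>> send_rows --commands '[[[0,0,0],[0,0.001,0.001],0.01],[[0,0,0],[0,0,0],0.01],[[0,0,0],[0,0,0],0.01]]'

```text
time_s: 19.73
position: [0.4651, 0.0127, 0.2897]
ee_rot: [-0.24, 0.665, 0.24, 0.665]
force: [-2.2, -1.3, 0.7]
gripper_width: 0.0135
```

>>> send_rows --commands '[[[0,0,0],[0,0.0008,0.0008],0.01],[[0,0,0],[0,0,0],0.01],[[0,0,0],[0,0,0],0.01]]'

```text
time_s: 19.98
position: [0.4652, 0.0139, 0.2897]
ee_rot: [-0.24, 0.665, 0.24, 0.665]
force: [-2.1, 0.4, -0.1]
gripper_width: 0.0138
```

>>> send_rows --commands '[[[0,0,0],[0,0.001,0.0008],0.01],[[0,0,0],[0,0,0],0.01],[[0,0,0],[0,0,0],0.01]]'

```text
time_s: 20.23
position: [0.4653, 0.0152, 0.2897]
ee_rot: [-0.24, 0.665, 0.24, 0.665]
force: [-1.2, -0.1, -1.8]
gripper_width: 0.0138
```

>>> send_rows --commands '[[[0,0,0],[0,0.001,0.0008],0.01],[[0,0,0],[0,0,0],0.01],[[0,0,0],[0,0,0],0.01]]'

```text
time_s: 20.48
position: [0.4654, 0.016, 0.2897]
ee_rot: [-0.241, 0.665, 0.24, 0.665]
force: [-0.7, -7.9, -2.4]
gripper_width: 0.0142
```

```bash
python3 -c "
from h import *
plan(.465,.0131,.29,40)
s=arm.snapshot('scene');cv2.imwrite('pics/s20.png',cv2.resize(s['frame'][160:330,270:500,::-1],(800,591),interpolation=cv2.INTER_CUBIC))
"
```

```text
t 20.48 p [0.4654 0.016  0.2897] zyaw 39.71 w 0.0142 F [-0.7 -7.9 -2.4]
shift now-axes [-0.0003 -0.002  -0.0021]  turn [-0.29 -0.01  0.06]  shift after-turn axes [-0.0003 -0.0019 -0.0021]
```

View pics/s20.png

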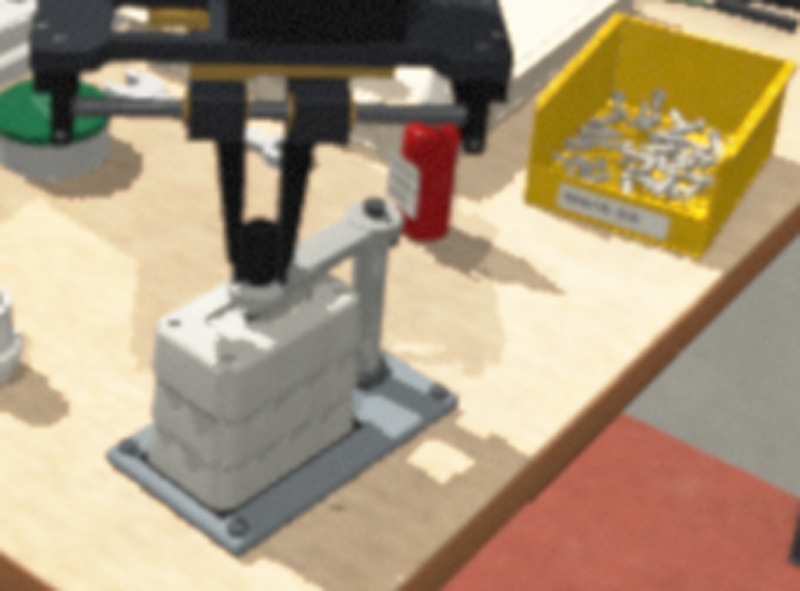

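>>> send_rows --commands '[[[0,0,0],[0,0.0008,0.0006],0.01],[[0,0,0],[0,0,0],0.01],[[0,0,0],[0,0,0],0.01],[[0,0,0],[0,0,0],0.01]]'

```text
time_s: 20.87
position: [0.4656, 0.0166, 0.2898]
ee_rot: [-0.241, 0.665, 0.24, 0.665]
force: [0.2, -13.7, -2.9]
gripper_width: 0.014
```

>>> send_rows --commands '[[[0,0,0],[0,-0.0005,-0.0004],0.014],[[0,0,0],[0,0,0],0.04],[[0,0,0],[0,0,0],0.04],[[0,0,0],[0,0,0],0.04],[[0,0,0],[0,0,0],0.04],[[0,0,0],[-0.01,0,0],0.04],[[0,0,0],[-0.03,0,0],0.04],[[0,0,0],[-0.035,0,0],0.04],[[0,0,0],[-0.035,0,0],0.04],[[0,0,0],[0,0,0.03],0.04]]'

```text
time_s: 21.7
position: [0.4868, 0.0349, 0.4059]
ee_rot: [-0.241, 0.663, 0.238, 0.668]
force: [0.9, -0.7, 1.0]
gripper_width: 0.04
```

>>> send_rows --commands '[[[0,0,0],[0,0.02,0.04],0.04],[[0,0,0],[0,0.02,0.04],0.04],[[0,0,0],[0,0.01,0.02],0.04],[[0,0,0],[0,0,0],0.04],[[0,0,0],[0,0,0],0.04],[[0,0,0],[0,0,0],0.04]]'

```text
time_s: 22.2
position: [0.5305, 0.1324, 0.3995]
ee_rot: [-0.24, 0.665, 0.24, 0.665]
force: [-0.4, -0.9, -1.0]
gripper_width: 0.0402
```

```bash
python3 -c "
from h import *
s=arm.snapshot('wrist');cv2.imwrite('pics/w21.png',s['frame'][:,:,::-1])
t=arm.snapshot('top');cv2.imwrite('pics/t21.png',cv2.resize(t['frame'][130:280,220:420,::-1],(800,600),interpolation=cv2.INTER_CUBIC))
plan(.465,.0131,.29,40)
s=arm.snapshot('scene');cv2.imwrite('pics/s21.png',cv2.resize(s['frame'][160:330,270:500,::-1],(800,591),interpolation=cv2.INTER_CUBIC))
"
```

```text
t 22.3 p [0.5305 0.1318 0.3998] zyaw 39.63 w 0.04 F [ 0.3 -0.7  1. ]
shift now-axes [ 0.1098 -0.0497 -0.1262]  turn [-0.37 -0.01 -0.01]  shift after-turn axes [ 0.1098 -0.0488 -0.1265]
```

View pics/w21.png

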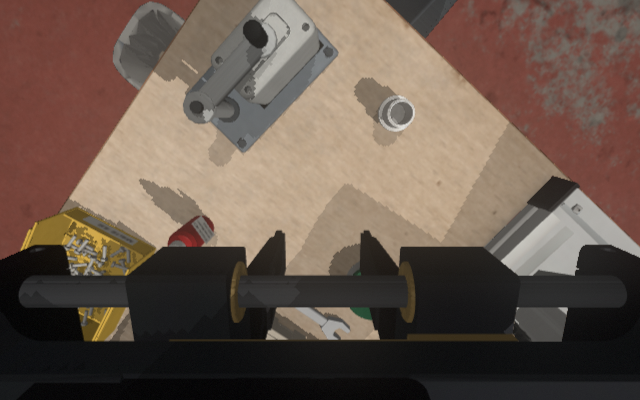

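View pics/t21.png

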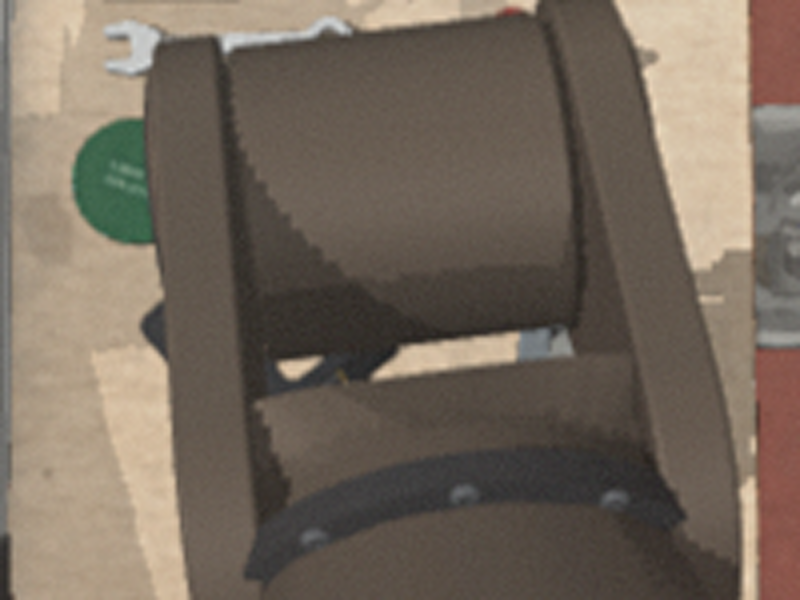

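View pics/s21.png

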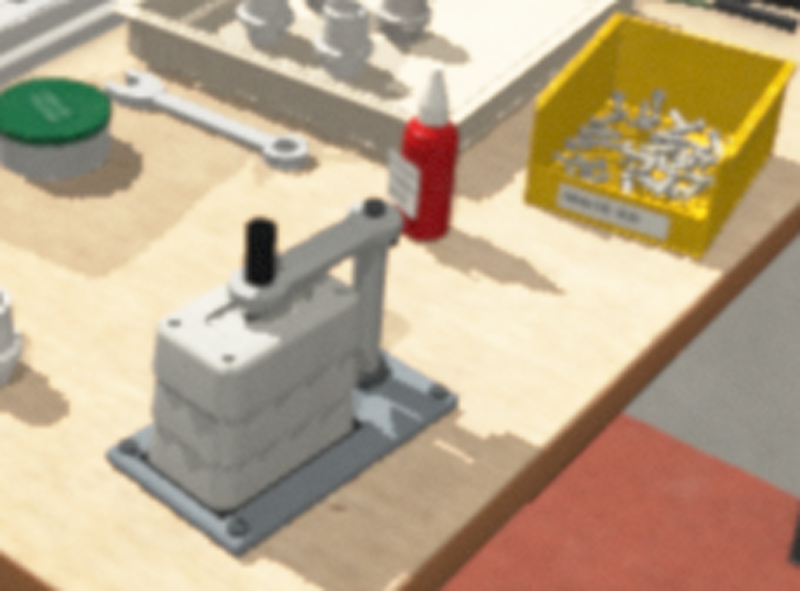

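```bash
python3 -c "
from h import *
s=arm.snapshot('wrist');cv2.imwrite('pics/w22.png',cv2.resize(s['frame'][0:160,170:350,::-1],(675,600),interpolation=cv2.INTER_CUBIC))
"
```

```text
(no output)
```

View pics/w22.png

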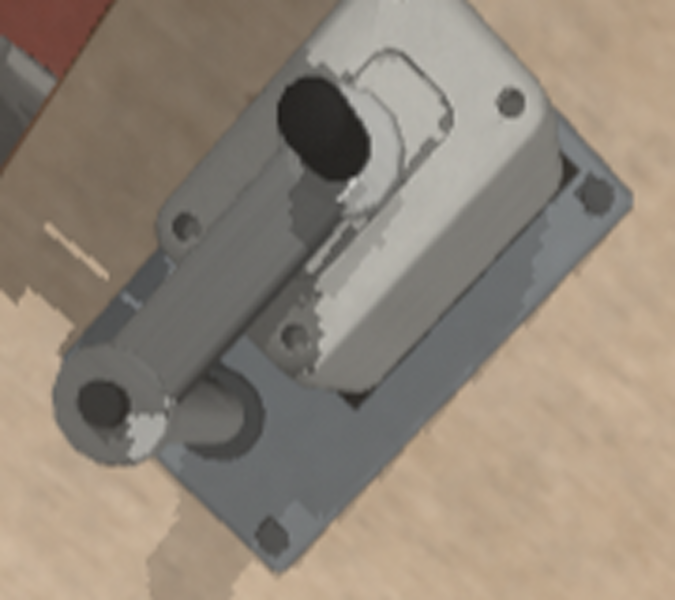

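```bash
python3 -c "
from h import *
s=arm.snapshot('wrist')
k=160/600
for b,z in [((340,145),.096),((308,115),.124)]:
  a=ray(s,(170+113*k,405*k),.098)[0];c=ray(s,(170+b[0]*k,b[1]*k),z)[0];d=(c-a)[:2]
  print(a.round(4),c.round(4),np.linalg.norm(d).round(4),np.degrees(np.arctan2(d[1],d[0])))
sc=arm.snapshot('scene')
print(proj(sc,[[.464,.0143,.124],[.464,.0143,.096]]))
"
```

```text
[0.5344 0.009  0.098 ] [0.463 0.015 0.096] 0.0717 175.1329517524884
[0.5344 0.009  0.098 ] [0.4641 0.0148 0.124 ] 0.0705 175.26932070706258
[[345.2651324  223.57322363]
 [344.57728149 239.64629949]]
```

The knob's direction measures 175.2° against 174.2° for closed, which is about the measurement error. To be sure, I'll nudge it onto the stop once more with one open finger, without gripping.

```bash
python3 -c "
from h import *
plan(.4653,.0145,.395,39.7)"
```

```text
t 22.5 p [0.5307 0.132  0.3999] zyaw 39.62 w 0.0399 F [ 0.  -0.6 -0. ]
shift now-axes [ 0.0049 -0.0488 -0.1253]  turn [-0.08  0.01  0.  ]  shift after-turn axes [ 0.0049 -0.0486 -0.1254]
```

>>> send_rows --commands '[[[0,0,0],[0,-0.0122,-0.0313],0.044],[[0,0,0],[0,-0.0122,-0.0313],0.044],[[0,0,0],[0,-0.0122,-0.0313],0.044],[[0,0,0],[0.005,-0.0122,-0.0314],0.044],[[0,0,0],[0,0,0],0.044],[[0,0,0],[0.035,0,0],0.044],[[0,0,0],[0.035,0,0],0.044],[[0,0,0],[0.025,0,0],0.044],[[0,0,0],[0.01,0,0],0.044],[[0,0,0],[0,0,0],0.044]]'

```text
time_s: 23.33
position: [0.4654, 0.0149, 0.2878]
ee_rot: [-0.239, 0.666, 0.24, 0.664]
force: [-1.3, -0.3, 0.7]
gripper_width: 0.044
```

>>> send_rows --commands '[[[0,0,0],[0,0.005,0],0.044],[[0,0,0],[0,0.005,0],0.044],[[0,0,0],[0,0.002,0],0.044],[[0,0,0],[0,0.001,0],0.044],[[0,0,0],[0,0,0],0.044]]'

```text
time_s: 23.75
position: [0.4571, 0.0254, 0.2904]
ee_rot: [-0.24, 0.665, 0.24, 0.666]
force: [-0.1, -0.2, -0.5]
gripper_width: 0.0437
```

>>> send_rows --commands '[[[0,0,0],[0,0.001,0],0.044],[[0,0,0],[0,0,0],0.044],[[0,0,0],[0,0,0],0.044]]'

```text
time_s: 24.0
position: [0.4567, 0.0258, 0.2899]
ee_rot: [-0.24, 0.665, 0.24, 0.665]
force: [-0.6, 0.1, -0.0]
gripper_width: 0.0438
```

>>> send_rows --commands '[[[0,0,0],[0,0.001,0],0.044],[[0,0,0],[0,0,0],0.044],[[0,0,0],[0,0,0],0.044]]'

```text
time_s: 24.25
position: [0.456, 0.0266, 0.2897]
ee_rot: [-0.24, 0.665, 0.24, 0.665]
force: [-0.3, 0.3, 0.1]
gripper_width: 0.0436
```

>>> send_rows --commands '[[[0,0,0],[0,0.001,0],0.044],[[0,0,0],[0,0,0],0.044],[[0,0,0],[0,0,0],0.044]]'

```text
time_s: 24.5
position: [0.4555, 0.0272, 0.2897]
ee_rot: [-0.24, 0.665, 0.24, 0.665]
force: [2.2, -4.3, -2.6]
gripper_width: 0.0441
```

>>> send_rows --commands '[[[0,0,0],[0,0.001,0],0.044],[[0,0,0],[0,0,0],0.044],[[0,0,0],[0,0,0],0.044]]'

```text
time_s: 24.75
position: [0.4553, 0.0275, 0.2897]
ee_rot: [-0.241, 0.665, 0.239, 0.666]
force: [4.6, -10.9, -4.1]
gripper_width: 0.0441
```

>>> send_rows --commands '[[[0,0,0],[0,0.001,0],0.044],[[0,0,0],[0,0,0],0.044],[[0,0,0],[0,0,0],0.044]]'

```text
time_s: 25.0
position: [0.4549, 0.028, 0.2898]
ee_rot: [-0.241, 0.664, 0.239, 0.666]
force: [7.1, -15.4, -6.6]
gripper_width: 0.0448
```

Resistance was stiff as soon as the finger touched, so the arm is on its stop. Now I'll back off, lift and retreat.

>>> send_rows --commands '[[[0,0,0],[0,-0.008,0],0.044],[[0,0,0],[0,-0.008,0],0.044],[[0,0,0],[0,-0.002,0],0.044],[[0,0,0],[0,0,0],0.044],[[0,0,0],[-0.02,0,0],0.044],[[0,0,0],[-0.035,0,0],0.044],[[0,0,0],[-0.035,0,0],0.044],[[0,0,0],[-0.025,0.01,0.03],0.044],[[0,0,0],[0,0.02,0.04],0.044],[[0,0,0],[0,0.02,0.04],0.044]]'

```text
time_s: 25.83
position: [0.5159, 0.1192, 0.4068]
ee_rot: [-0.24, 0.664, 0.239, 0.667]
force: [1.5, -0.4, -0.8]
gripper_width: 0.0437
```

>>> send_rows --commands '[[[0,0,0],[0,0.005,0.01],0.044],[[0,0,0],[0,0,0],0.044],[[0,0,0],[0,0,0],0.044],[[0,0,0],[0,0,0],0.044],[[0,0,0],[0,0,0],0.044]]'

```text
time_s: 26.25
position: [0.52, 0.1274, 0.4046]
ee_rot: [-0.24, 0.665, 0.24, 0.665]
force: [-0.3, -0.3, -0.8]
gripper_width: 0.0442
```

```bash
python3 -c "
from h import *
s=arm.snapshot('wrist');cv2.imwrite('pics/w23.png',s['frame'][:,:,::-1])
plan(.465,.0131,.29,40)
s=arm.snapshot('scene');cv2.imwrite('pics/s23.png',cv2.resize(s['frame'][160:330,220:450,::-1],(800,591),interpolation=cv2.INTER_CUBIC))
"
```

```text
t 26.3 p [0.52   0.1274 0.4048] zyaw 39.6 w 0.0442 F [ 0.  -1.1  0.1]
shift now-axes [ 0.1148 -0.053  -0.1152]  turn [-0.4  -0.02 -0.01]  shift after-turn axes [ 0.1148 -0.0522 -0.1156]
```

View pics/w23.png

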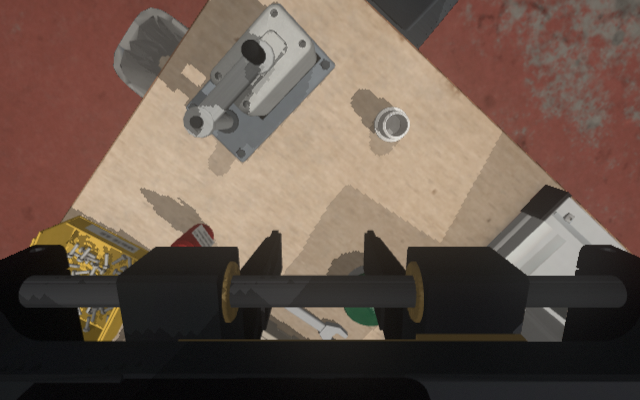

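View pics/s23.png

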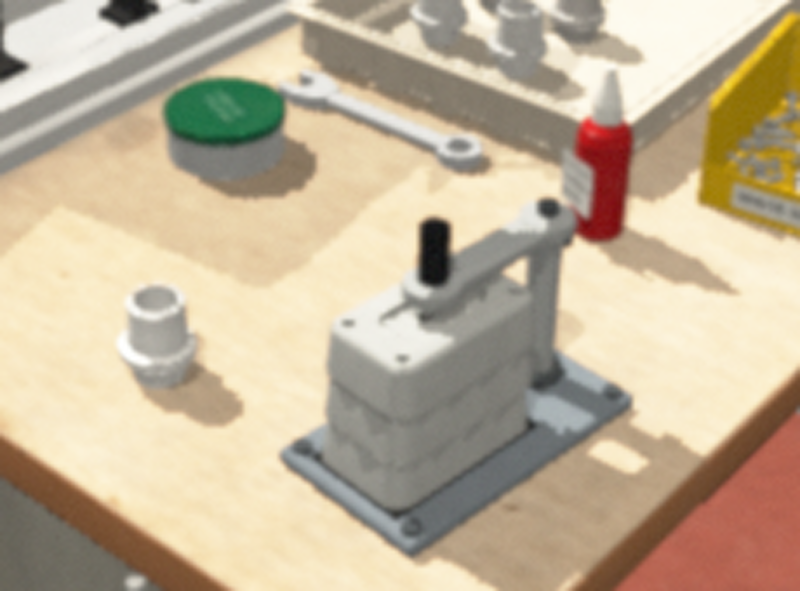

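The column is straight, the retaining arm lies over its middle and is released, and the tin, cup and spanner haven't moved. The gripper is clear, so I'm handing in.

```bash
python3 -c "
from rig import arm
print(arm.hand_in())"
```

```text
the job is handed in; nothing more can be done
None
```

The column is finished and handed in at about 26 s of the 72 s. Both loose enclosures are stacked right way up, and the retaining arm is swung over the top onto its stop and released.

- **Stacking:** I set each enclosure down and then squeezed it lightly together with the one below to line up the sides. From their lid screws, the three centres agree within 0.7 mm: (463.6, 14.5), (464.0, 14.3) and (464.3, 14.3) mm from bottom to top. All three sit at a yaw of about -5.8°. I made these measurements before moving the retaining arm; afterwards I only looked at the pictures, which show no step between the enclosures.
- **Retaining arm:** I gripped the knob and swung it closed until it pushed back with about 14 N, then let go. One camera estimate put it about 1° short of closed, roughly the measurement error. I pushed it again with one finger and met stiff resistance at once, up to about 18 N, so it was already on its stop.
- **Other checks:** The tin, metal cup and spanner look unmoved in the final pictures. The gripper is clear of everything, and the wrist force readings never went above about 18 N.

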